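Load the LNB feed rail and lock its keeper

ROBOT

A 7-joint arm with a two-finger parallel gripper is mounted at the origin on the work surface. World frame = base frame: x ahead of the robot, y to its left, z up, the work surface at z = 0. Lengths are in m, angles in rad, forces in N, time in s.
With the tool pointing down it reaches from about 0.425 to 0.825 m from the base axis. Payload 3.6 kg.
Tool frame: the origin (TCP) lies at the very end of the fingers, on their centre line; the grasp point (between the pads) lies 19 mm behind it (robot.tcp_to_grasp is the distance from the TCP to the grasp point, in m); z points along the fingers, y is the direction in which the jaws open and shut (so a half turn about z gives the same grasp; the last joint's range is limited). The gripper opens to 93 mm and grips with 3 to 60 N. Pads are 15 mm wide; open, the fingers measure 128 mm over their backs; the gripper's body (75 mm by 188 mm) begins 65 mm behind the grasp point.
Start: joints at [1.296, 0.615, -0.013, 1.423, 0.008, 1.103, -0.04], TCP at [0.16, -0.63, 0.219] pointing down, gripper open.
Joint ranges: [-3.12, 3.12], [-0.3, 2.06], [-1.34, 1.32], [0.26, 2.42], [-1.36, 4.5], [0.01, 1.98], [-2.84, 2.84]. Speed limits (rad/s): [2.79, 2.79, 3.14, 3.14, 3.14, 3.14, 3.14].

INTERFACE

Orientations are given as a unit quaternion [x, y, z, w].
In Python, from plant import robot gives the robot as it stands.
- The arm moves only by the shell command python3 -m inch 'ROWS' [FORCE]. ROWS is JSON, a list of rows, each a list of 7 numbers: the turn, a rotation vector about the tool's x, y, z in degrees, then the shift along the tool's x, y, z in cm, then the closure, from 0 (fully open) to 1 (shut). In form: [[rx, ry, rz, tx, ty, tz, fingers], ...]. A call has 1 to 8 rows; each row is the pose to reach, as a shift and turn from the pose commanded when the call began, along the tool's axes at that moment; what a row does not reach only later rows make up. A row lasts 1/12 s, in which the tool goes at most 41.7 mm and 7.16 degrees, less where a joint would pass 70% of its speed; a pose out of reach is approached as far as the arm can. A call with a gripper value outside its range is refused whole. The fingers move at their own pace and stop on an object; FORCE is the grip in N (left out, the last holds). Time passes only in rows, so rows that repeat a pose let the fingers close. It gives the time, the measured TCP pose, the force and the opening at its end, in the units of the state.
- robot.get_obs(): the state, without advancing time (a new reading comes with each control period).
- robot.camera(name): name is "scene" or "top" or "wrist"; returns (picture, depth): 480x640x3 uint8, red, green, blue; 480x640 float32, m along the optical axis (not along the pixel's ray), 0 where there is no reading.
- robot.camera_params(name): a dict with "fx", "fy", "cx", "cy" (pixels), "R" (3x3) and "t" (3): a world point X has camera coordinates R X + t; the wrist camera has in their place "mount" (4x4, takes a point from camera to tool coordinates, whose origin is the TCP and whose axes are the flange's). Camera axes: x right, y down, z forward; pixel columns grow to the right and rows downward; lengths in m; the calibration is good to about 2 mm. A picture is of the moment at which its call begins: read the wrist's pose just before it. camera_params takes no time and is no camera call.
- robot.sign_off(): hands the job in, once; it reports no verdict.
Trained networks look in the newest picture that a camera, given by its name, has taken for a name from the list of things; names that differ only in an ending like _2 or _b are one class to them, and where a whole thing is asked for, a point or a joint stands for the part that bears it (a point fixed in the world has none). Each returns a list of dicts, best first, with "score" (0 to 1); they miss things now and then, are a little off and sometimes report something else, mostly with a low value. They report only what shows in the picture. A call takes as long as a camera call.
- robot.search_frame(camera, thing): "rect" ([left, top, right, bottom] in pixels, round what is visible of it).
- robot.outline_of(camera, thing): "region" (480x640 bool, what is visible of it) and "rect" ([left, top, right, bottom] in pixels, round what is visible of it).
- robot.spot_point(camera, thing): "uv" ([column, row] in pixels: a listed point, or the origin of a listed thing).
The state is a dict: "clock": time; "joint_positions": joint angles; "joint_vel": joint speeds; "joint_torque": joint torques, N m; "ee_pos": TCP position; "eef_rot": TCP orientation; "ft_force": force on the tool from outside, world axes, zero at the start; "wrist_torque": the same for the moment, N m; "grip_width": opening from 0.0 (shut) to 1.0 (fully open).
Only numpy, scipy, OpenCV 4.12 (cv2) and the standard library are available. Lean on these libraries where they do the work, as an engineer would, in place of code of your own. Each camera call takes 0.05 s, during which the arm holds its last target. There are 200 camera calls.

TASK

Turn the lock collar fully open so that its keeper is clear of the rail's end, thread every returned LNB in its carrier onto the curved feed rail with its horn facing the inside of the bend, and slide each one round the bend until its whole foot is past the yellow band. Then turn the lock collar back to its locked mark, so that the keeper stands across the rail's end. Leave the other things on the bench where they are.

Things in the scene. Friction and masses are not known exactly. Their poses are not given: they have to be found in the camera images.
- stand: Fixed LNB test stand. Origin: centre of the feed rail's bend, at bench height; z up. Rail: level dark bar 16 mm wide, 10 high, centre line 82 mm above the bench: a 250 mm radius arc about the origin from -36 deg (bend_start) to +46 deg (stop), from the stand's x towards its y. With its horn to the inside, a carrier's x axis is the outward radius and its y axis runs along the bar towards the stop.
- rail_tip (a point): centre of the rail's free end, where carriers are threaded on. From bend_start the bar runs straight along the tangent for 57 mm to this end: 35 mm of full section, then 12 mm of 11 x 7 mm, then 10 mm of 6 x 4 mm (orange)
- bend_start (a point): centre of the bar where the straight end piece meets the bend
- band (a point): centre of the 6 mm yellow band painted round the bar, 240 mm of bar short of the stop
- stop (a point): centre of the bar at the face of the grey end pillar (92 mm tall), which stops the carriers. The stand's base plates and strip lie flat on the bench, 12 mm high at most
- collar (a joint): turn of the captive lock collar on the post beside the rail's free end, rad: 0 fully open (stop, red tick), 1.75 locked (stop, green tick; the keeper plate on its red arm then stands across the rail's end). Turns clockwise seen from above to lock. Stiff (0.12 N m), stays where it is left. The carriers start upright on a 2 mm mat.
- collar_axis (a point): the collar's vertical turning axis, at rail height (82 mm). Post 28 mm thick, 116 mm tall; collar 44 mm across.
- collar_pin (a point): centre of the top of the upright black handle pin on the red arm, 16 mm diameter, 132 mm above the bench and standing 44 mm clear above the arm, 60 mm from the axis; the arm reaches 95 mm from the axis
- remote: black remote control lying on the bench, 170 x 46 x 18 mm; to be left alone
- marker: yellow and black marker pen, 120 x 19 x 15 mm; to be left alone
- driver: screwdriver lying on the bench; to be left alone
- ipa: white cleaner bottle, 56 mm diameter, 150 mm tall; to be left alone
- spare_lnb: bare white LNB without carrier, lying on the bench; to be left alone
- mug: blue mug; to be left alone
- lnb1: LNB in its carrier, 260 g. Grey foot 60 (x) x 50 (y) x 30 mm high, bored through along y: bore 22 wide, 15 high, centre 15 mm above the underside. On it a white LNB 95 mm long along x, axis at 52 mm, its 42 mm horn at the -x end (green cap). On top the grip lug, 26 (x) x 16 (y) mm, from 73 to 100 mm above the underside, over the foot's centre. Origin: centre of the underside. May be absent.
- lnb2: LNB in its carrier, 260 g. Grey foot 60 (x) x 50 (y) x 30 mm high, bored through along y: bore 22 wide, 15 high, centre 15 mm above the underside. On it a white LNB 95 mm long along x, axis at 52 mm, its 42 mm horn at the -x end (blue cap). On top the grip lug, 26 (x) x 16 (y) mm, from 73 to 100 mm above the underside, over the foot's centre. Origin: centre of the underside. May be absent.
- lnb3: LNB in its carrier, 260 g. Grey foot 60 (x) x 50 (y) x 30 mm high, bored through along y: bore 22 wide, 15 high, centre 15 mm above the underside. On it a white LNB 95 mm long along x, axis at 52 mm, its 42 mm horn at the -x end (orange cap). On top the grip lug, 26 (x) x 16 (y) mm, from 73 to 100 mm above the underside, over the foot's centre. Origin: centre of the underside. May be absent.
- lnb4: LNB in its carrier, 260 g. Grey foot 60 (x) x 50 (y) x 30 mm high, bored through along y: bore 22 wide, 15 high, centre 15 mm above the underside. On it a white LNB 95 mm long along x, axis at 52 mm, its 42 mm horn at the -x end (red cap). On top the grip lug, 26 (x) x 16 (y) mm, from 73 to 100 mm above the underside, over the foot's centre. Origin: centre of the underside. May be absent.

How it is judged:
By the outcome, as a careful person would: the job done as asked, in the order asked, and still so for the second after the job is handed in, with the robot touching nothing.
Of lnb1, lnb2, lnb3, lnb4 only 3 to 4 are there at a start; the rules pass over those that are not, and their reading is None.
At some moment in a run one of lnb1, lnb2, lnb3, lnb4 may be knocked a few centimetres aside while the robot is not near it.
It also fails if it takes over 210 s, if anything falls off the work surface, if the arm or the gripper's body presses on something with over 40 N, if the wrist force passes 120 N, or if a joint passes its speed limit or range.

## Working session

There is one attempt and no reset: what is moved stays moved. The work goes in short steps, Python scripts to look and compute and a shell command to move; the robot and the scene stay as the last step left them, time stands still between calls to the robot, and variables do not carry over. Pictures are saved under pics/ and viewed, about 12 in all and at most 16, crops included, and the job is handed in when it is done.

```bash
ls; mkdir -p pics; python3 - <<'E'
from plant import robot
import cv2
o=robot.get_obs(); print({k:o[k] for k in ('clock','ee_pos','eef_rot','grip_width','ft_force')})
for c in ('scene','top'):
    p,d=robot.camera(c); cv2.imwrite(f'pics/{c}0.png',p[...,::-1])
    q=robot.camera_params(c); print(c,q)
print(robot.camera_params('wrist'))
E
```

```text
pics
{'clock': 0.0, 'ee_pos': array([ 0.15982859, -0.62922501,  0.21748144]), 'eef_rot': array([ 9.92269993e-01,  1.24091117e-01, -2.00223435e-04, -1.27125680e-03]), 'grip_width': 0.9986414590996859, 'ft_force': array([-0.18658407,  0.6156639 , -0.12202065])}
scene {'fx': 489.5232019500007, 'fy': 489.5232019500007, 'cx': 323.3119557844052, 'cy': 241.31619907235344, 'R': array([[ 0.80923061,  0.58732673,  0.01389714],
       [ 0.48464252, -0.65400612, -0.58085938],
       [-0.33206542,  0.47678434, -0.81388528]]), 't': array([-0.41827813, -0.24894542,  1.68860374])}
top {'fx': 586.8100431902265, 'fy': 586.8100431902265, 'cx': 309.6633506602375, 'cy': 238.24087017286286, 'R': array([[-2.72831329e-02, -9.99627252e-01, -9.94091638e-04],
       [-9.93814296e-01,  2.72315461e-02, -1.07664233e-01],
       [ 1.07651172e-01, -1.94947510e-03, -9.94186816e-01]]), 't': array([-0.05469932,  0.54677709,  1.83888709])}
{'fx': 339.50160544938706, 'fy': 339.50160544938706, 'cx': 323.30606319719953, 'cy': 245.37777610666748, 'mount': array([[-2.37685780e-03, -9.64966463e-01, -2.62362491e-01,
         7.21930718e-02],
       [ 9.99997132e-01, -2.21609676e-03, -9.08635715e-04,
         5.04389143e-04],
       [ 2.95382326e-04, -2.62363898e-01,  9.64968962e-01,
        -1.66050615e-01],
       [ 0.00000000e+00,  0.00000000e+00,  0.00000000e+00,
         1.00000000e+00]])}
```

View pics/top0.png

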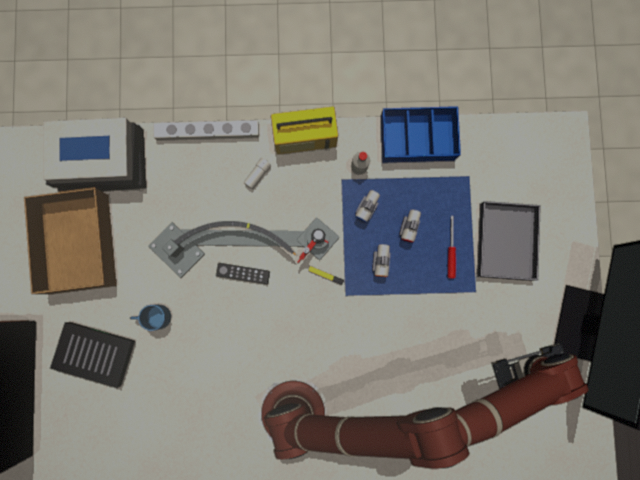

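View pics/scene0.png

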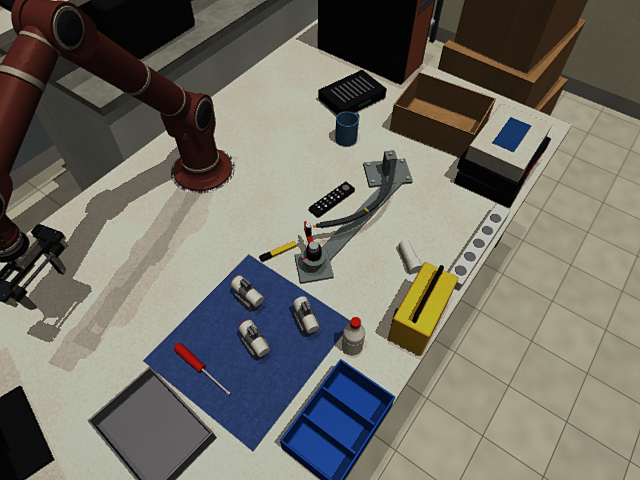

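The top view shows three carriers on the mat at about (368,206), (411,225) and (382,261). The rail tip and collar are near (300,258) and (318,237), and the rail's stop is near (180,245). The scene view agrees. Next I'll measure positions.

```bash
cat > h.py <<'E'
from plant import robot
import numpy as np, cv2
from scipy.spatial.transform import Rotation as Rt
from scipy.optimize import least_squares
def cam(c,obs=None):
    q=robot.camera_params(c); K=np.array([[q['fx'],0,q['cx']],[0,q['fy'],q['cy']],[0,0,1]])
    if 'R' in q: return K,q['R'],q['t']
    o=obs or robot.get_obs(); T=np.eye(4); T[:3,:3]=Rt.from_quat(o['eef_rot']).as_matrix(); T[:3,3]=o['ee_pos']
    M=np.linalg.inv(T@q['mount']); return K,M[:3,:3],M[:3,3]
def atz(C,uv,z):
    K,R,t=C; d=R.T@np.linalg.solve(K,[*uv,1]); o=-R.T@t; return o+d*(z-o[2])/d[2]
def proj(C,X):
    K,R,t=C; p=K@(R@np.asarray(X)+t); return p[:2]/p[2]
A=np.radians
def arc(a): return np.array([.25*np.cos(a),.25*np.sin(a),.082])
def tang(a): return np.array([-np.sin(a),np.cos(a),0])
LOC={'rail_tip':arc(A(-36))-.057*tang(A(-36)),'bend_start':arc(A(-36)),'stop':arc(A(46)),'band':arc(A(46)-.24/.25)}
E
python3 - <<'E'
from h import *
obs=[]
for c in ('top','scene'):
    robot.camera(c); C=cam(c)
    for n in ['rail_tip','bend_start','stop','band','collar_axis','collar_pin']:
        r=robot.spot_point(c,n)
        for x in r[:1]:
            z=.132 if n=='collar_pin' else .082
            print(c,n,round(x['score'],2),np.round(x['uv'],1),np.round(atz(C,x['uv'],z)[:2],4))
            if n in LOC and x['score']>.3: obs.append((C,n,x['uv']))
    for n in ['lnb1','lnb2','lnb3','lnb4']:
        for x in robot.spot_point(c,n)[:1]: print(c,n,round(x['score'],2),np.round(x['uv'],1),np.round(atz(C,x['uv'],.002)[:2],4))
def W(p,n): c,s=np.cos(p[2]),np.sin(p[2]); l=LOC[n]; return [p[0]+c*l[0]-s*l[1],p[1]+s*l[0]+c*l[1],l[2]]
f=lambda p: np.concatenate([proj(C,W(p,n))-uv for C,n,uv in obs])
for y0 in (0,1.5,3,-1.5):
    s=least_squares(f,[.3,0.1,y0],loss='soft_l1'); print(s.cost,s.x,np.degrees(s.x[2]))
print(np.round(s.fun,1))
E
```

```text
top rail_tip 0.79 [296.4 253.2] [ 0.4941 -0.0273]
top bend_start 0.8 [280.4 242.2] [0.5296 0.0213]
top stop 0.71 [175.5 242.2] [0.5384 0.3455]
top band 0.67 [248.3 221.7] [0.5962 0.1195]
top collar_axis 0.63 [316.5 236.6] [ 0.5439 -0.0908]
top collar_pin 0.75 [306.  249.1] [ 0.5015 -0.0575]
top lnb1 0.89 [369.7 206.5] [ 0.6464 -0.2675]
top lnb2 0.89 [369.7 206.5] [ 0.6464 -0.2675]
top lnb3 0.89 [369.7 206.5] [ 0.6464 -0.2675]
top lnb4 0.89 [369.7 206.5] [ 0.6464 -0.2675]
scene rail_tip 0.57 [311.1 228.5] [ 0.493  -0.0304]
scene bend_start 0.84 [327.6 222.2] [0.5184 0.0177]
scene stop 0.9 [388.7 161.2] [0.5319 0.3433]
scene band 0.82 [367.1 207.8] [0.5828 0.1346]
scene collar_axis 0.61 [311.  248.6] [ 0.5359 -0.0882]
scene lnb1 0.57 [305.8 321.9] [ 0.6386 -0.2504]
scene lnb2 0.57 [305.8 321.9] [ 0.6386 -0.2504]
scene lnb3 0.57 [305.8 321.9] [ 0.6386 -0.2504]
scene lnb4 0.57 [305.8 321.9] [ 0.6386 -0.2504]
12.659572337513584 [ 0.34434694  0.18423305 -0.10286677] -5.893831861782199
12.659572337513671 [ 0.34434694  0.18423305 -0.10286677] -5.893831837245885
757.0725245801559 [ 0.71782636 -0.01189803  3.0336535 ] 173.8155422976413
12.659572337513607 [ 0.34434694  0.18423304 -0.10286677] -5.893831560532788
[-0.7  0.6  1.3 -0.3  0.1  0.9 -0.1  3.3  0.9 -1.2  3.2  2.   1.3  0.1
 -1.8  3.5]
```

```bash
cat >> h.py <<'E'
def yaw(o=None):
    o=o or robot.get_obs(); x=Rt.from_quat(o['eef_rot']).as_matrix()[:,0]; return np.degrees(np.arctan2(x[1],x[0]))
def plan(p,psi,show=True):
    "tool-frame shift (cm) and rotvec (deg) from measured pose to TCP p, tool x at psi deg, pointing down"
    o=robot.get_obs(); R=Rt.from_quat(o['eef_rot']); c,s=np.cos(A(psi)),np.sin(A(psi))
    T=Rt.from_matrix(np.array([[c,s,0],[s,-c,0],[0,0,-1.]]))
    r=(R.inv()*T).as_rotvec(degrees=True); d=R.inv().apply(np.array(p)-o['ee_pos'])*100
    if show: print('rot',np.round(r,1),'shift',np.round(d,2),'n>=',np.ceil(max(np.linalg.norm(d)/4.17,np.linalg.norm(r)/7.16)))
    return r,d
def st():
    o=robot.get_obs(); print(round(o['clock'],2),np.round(o['ee_pos'],4),'yaw',round(yaw(o),1),'F',np.round(o['ft_force'],1),'g',round(o['grip_width']*93,1),'j7',round(o['joint_positions'][6],2))
E
python3 -c "
from h import *
plan([.53,-.27,.33],60);plan([.53,-.27,.33],75)"
```

```text
rot [ -0.   -0.  -45.7] shift [ 44.72 -25.78 -11.14] n>= 13.0
rot [ -0.   -0.  -60.7] shift [ 44.72 -25.78 -11.14] n>= 13.0
```

```bash
python3 -m inch '[[0,0,-45,30,-17,-11,0],[0,0,-45,30,-17,-11,0],[0,0,-45,30,-17,-11,0],[0,0,-45,30,-17,-11,0],[0,0,-45,30,-17,-11,0],[0,0,-45,30,-17,-11,0],[0,0,-45,30,-17,-11,0],[0,0,-45,30,-17,-11,0]]'; python3 -c "
from h import *
st();plan([.53,-.27,.33],60)"
```

```text
clock: 1.87
ee_pos: [0.3902, -0.4088, 0.3209]
eef_rot: [0.869, 0.495, 0.0, 0.0]
ft_force: [0.3, -0.7, 0.1]
grip_width: 0.999
1.87 [ 0.3902 -0.4088  0.3209] yaw 59.3 F [ 0.3 -0.7  0.1] g 92.9 j7 0.13
rot [ 0.   0.  -0.7] shift [19.07  4.94 -0.91] n>= 5.0
```

```bash
python3 -m inch '[[0,0,0,19,5,-1,0],[0,0,0,19,5,-1,0],[0,0,0,19,5,-1,0],[0,0,0,19,5,-1,0],[0,0,0,19,5,-1,0],[0,0,0,19,5,-1,0],[0,0,0,19,5,-1,0]]' | head -2; python3 - <<'E'
from h import *
st(); o=robot.get_obs(); C=cam('wrist',o)
p,d=robot.camera('wrist'); cv2.imwrite('pics/w1.png',p[...,::-1]); np.savez('w1.npz',d=d,K=C[0],R=C[1],t=C[2],p=p)
for n in ['lnb1','lnb2','lnb3','lnb4']:
    print(n,[(round(x['score'],2),np.round(x['uv'],0),np.round(atz(C,x['uv'],.002)[:2],4)) for x in robot.spot_point('wrist',n)])
E
```

```text
clock: 2.45
ee_pos: [0.5307, -0.2702, 0.3299]
2.45 [ 0.5307 -0.2702  0.3299] yaw 59.5 F [-0.2 -1.3  0. ] g 93.2 j7 -0.22
lnb1 [(0.93, array([384., 156.]), array([ 0.6383, -0.255 ])), (0.73, array([293., 239.]), array([ 0.4651, -0.2914])), (0.69, array([387., 256.]), array([ 0.5735, -0.3877]))]
lnb2 [(0.93, array([384., 156.]), array([ 0.6383, -0.255 ])), (0.73, array([293., 239.]), array([ 0.4651, -0.2914])), (0.69, array([387., 256.]), array([ 0.5735, -0.3877]))]
lnb3 [(0.93, array([384., 156.]), array([ 0.6383, -0.255 ])), (0.73, array([293., 239.]), array([ 0.4651, -0.2914])), (0.69, array([387., 256.]), array([ 0.5735, -0.3877]))]
lnb4 [(0.93, array([384., 156.]), array([ 0.6383, -0.255 ])), (0.73, array([293., 239.]), array([ 0.4651, -0.2914])), (0.69, array([387., 256.]), array([ 0.5735, -0.3877]))]
```

View pics/w1.png

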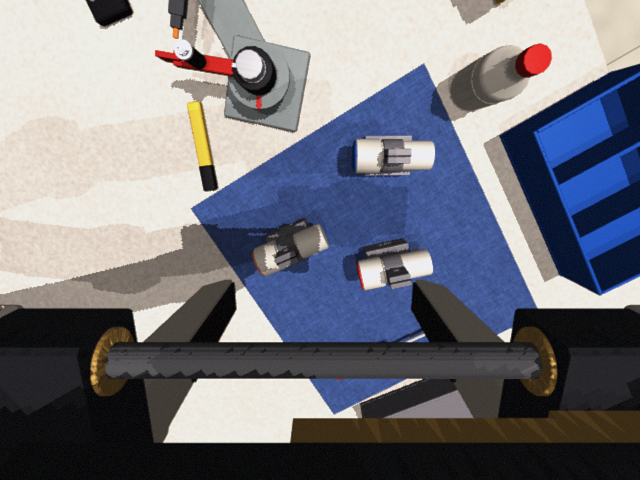

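The wrist picture shows lnb2 (blue, about (395,155)), lnb3 (orange, (290,247)) and lnb4 (red, (395,265)), all with horns to the left. The red arm points at the rail tip (175,30), so the collar is close to locked. Next I'll get the lug poses from depth and refine the stand from the wrist view.

```bash
cat >> h.py <<'E'
def cloud(C,d):
    K,R,t=C; v,u=np.nonzero(d>0); z=d[v,u]; P=np.linalg.inv(K)@np.stack([u*z,v*z,z]).astype(float); return (R.T@(P-t[:,None])).T,u,v
def lugs(C,d,near,r=.05,z=(.092,.107)):
    "lug top (min area rect): centre, yaw of its short side (deg, in -90..90)"
    P,u,v=cloud(C,d)
    for n in near:
        m=(np.hypot(P[:,0]-n[0],P[:,1]-n[1])<r)&(P[:,2]>z[0])&(P[:,2]<z[1]); Q=P[m]
        if len(Q)<8: print('none',n); continue
        (c,(w,h),_)=(R:=cv2.minAreaRect((Q[:,:2]*1000).astype(np.float32))); b=cv2.boxPoints(R)
        e=[b[1]-b[0],b[2]-b[1]]; s=min(e,key=np.linalg.norm); a=np.degrees(np.arctan2(s[1],s[0]))
        print('lug',np.round(c,1),'size',np.round((w,h),1),'carrier y yaw',round((a+90)%180-90,1),'zmax',round(np.median(Q[:,2]),4),len(Q))
E
python3 - <<'E'
from h import *
f=np.load('w1.npz'); C=(f['K'],f['R'],f['t']); d=f['d']
lugs(C,d,[(.638,-.255),(.465,-.291),(.573,-.388)])
for n in ['rail_tip','collar_axis','collar_pin']:
    for x in robot.spot_point('wrist',n)[:1]: print(n,round(x['score'],2),np.round(x['uv'],1),np.round(atz(C,x['uv'],.132 if 'pin' in n else .082)[:2],4))
P,u,v=cloud(C,d)
for nm,zz,c,r in(('pin',(.125,.14),(.5015,-.0575),.03),('post',(.11,.122),(.541,-.09),.03)):
    Q=P[(P[:,2]>zz[0])&(P[:,2]<zz[1])&(np.hypot(P[:,0]-c[0],P[:,1]-c[1])<r)]; print(nm,len(Q),Q.mean(0),np.ptp(Q,0)) if len(Q) else 0
E
```

```text
lug [ 638.6 -253.9] size [15.4 26. ] carrier y yaw 59.6 zmax 0.1019 363
lug [ 464.8 -292.9] size [16.2 26.4] carrier y yaw 82.8 zmax 0.1018 319
lug [ 571.3 -387.9] size [16.4 26.1] carrier y yaw 71.0 zmax 0.1018 316
rail_tip 0.69 [169.6  38.2] [ 0.4849 -0.0196]
collar_axis 0.86 [255.2  71.3] [ 0.5467 -0.0941]
collar_pin 0.72 [181.6  48.6] [ 0.4993 -0.0554]
pin 315 [ 0.5003738  -0.05704096  0.13168748] [0.01667673 0.01758007 0.00892626]
post 661 [ 0.54656311 -0.09522391  0.115807  ] [0.02761964 0.02745773 0.00890121]
```

```bash
python3 -c "
from h import *
plan([.5004,-.057,.16],59.5)"
```

```text
rot [ 0.   0.  -0.4] shift [ 17.14 -13.54  17.  ] n>= 7.0
```

```bash
python3 -m inch '[[0,0,0,17.1,-13.5,17,0.6],[0,0,0,17.1,-13.5,17,0.6],[0,0,0,17.1,-13.5,17,0.6],[0,0,0,17.1,-13.5,17,0.6],[0,0,0,17.1,-13.5,17,0.6],[0,0,0,17.1,-13.5,17,0.6],[0,0,0,17.1,-13.5,17,0.6],[0,0,0,17.1,-13.5,17,0.6]]' 20; python3 - <<'E'
from h import *
st(); plan([.5004,-.057,.104],59.5); o=robot.get_obs(); C=cam('wrist',o)
p,d=robot.camera('wrist'); cv2.imwrite('pics/w2.png',p[...,::-1])
ob=[]
for n in ['rail_tip','bend_start','band','stop','collar_pin']:
    for x in robot.spot_point('wrist',n)[:1]: print(n,round(x['score'],2),np.round(x['uv'],1),np.round(atz(C,x['uv'],.132 if 'pin' in n else .082)[:2],4))
E
```

```text
clock: 3.52
ee_pos: [0.4976, -0.0506, 0.1572]
eef_rot: [0.867, 0.498, -0.002, -0.004]
ft_force: [0.4, 0.7, 0.3]
grip_width: 0.474
3.52 [ 0.4976 -0.0506  0.1572] yaw 59.8 F [0.4 0.7 0.3] g 44.1 j7 -0.68
rot [-0.5  0.   0.3] shift [-0.41  0.61  5.32] n>= 2.0
rail_tip 0.65 [292.  229.6] [ 0.4865 -0.0229]
bend_start 0.75 [314.2 146.5] [0.5301 0.0188]
collar_pin 0.79 [333.3 280.6] [ 0.5015 -0.0551]
```

View pics/w2.png

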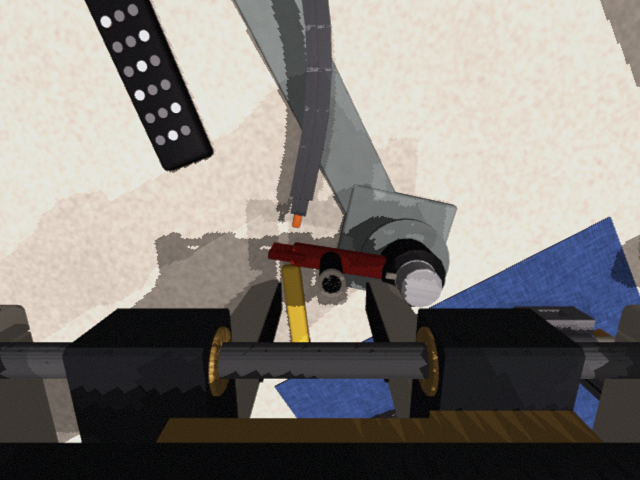

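The view shows the pin (332,283) between the fingers, the arm standing across just in front of the orange tip (296,221), and the marker below. I'll go down and grip the pin.

```bash
python3 -m inch '[[0,0,0,0,0,0,0.6],[0,0,0,0,0,2.8,0.6],[0,0,0,0,0,5.6,0.6],[0,0,0,0,0,5.6,0.6],[0,0,0,0,0,5.6,0.9],[0,0,0,0,0,5.6,0.9],[0,0,0,0,0,5.6,0.9],[0,0,0,0,0,5.6,0.9]]' 20; python3 - <<'E'
from h import *
st(); c=np.array([.5466,-.0952]); p0=robot.get_obs()['ee_pos']
for a in (150,160,170,180,190,200,210,220,230,240,250):
    _,d=plan([*(c+.06*np.array([np.cos(A(a)),np.sin(A(a))])),p0[2]],yaw(),False); print(a,np.round(d,2))
E
```

```text
clock: 4.48
ee_pos: [0.5, -0.0555, 0.1053]
eef_rot: [0.869, 0.494, -0.0, -0.001]
ft_force: [-0.8, -0.4, 4.9]
grip_width: 0.165
4.48 [ 0.5    -0.0555  0.1053] yaw 59.3 F [-0.8 -0.4  4.9] g 15.4 j7 -0.72
150 [-1.11  0.03 -0.  ]
160 [-2.15  0.14 -0.  ]
170 [-3.15  0.42 -0.  ]
180 [-4.1   0.88 -0.  ]
190 [-4.95  1.49 -0.  ]
200 [-5.68  2.24 -0.  ]
210 [-6.26  3.1  -0.01]
220 [-6.69  4.05 -0.01]
230 [-6.95  5.07 -0.01]
240 [-7.03  6.11 -0.01]
250 [-6.92  7.15 -0.01]
```

```bash
python3 -m inch '[[0,0,0,-1.1,0,0,0.9],[0,0,0,-2.15,0.15,0,0.9],[0,0,0,-3.15,0.4,0,0.9],[0,0,0,-4.1,0.9,0,0.9],[0,0,0,-4.95,1.5,0,0.9],[0,0,0,-5.7,2.25,0,0.9],[0,0,0,-6.25,3.1,0,0.9],[0,0,0,-6.25,3.1,0,0.9]]'; python3 -m inch '[[0,0,0,-0.25,0.5,0,0.9],[0,0,0,-0.45,0.95,0,0.9],[0,0,0,-0.45,0.95,0,0.9]]'; python3 - <<'E'
from h import *
st(); p=robot.get_obs()['ee_pos'][:2]-[.5466,-.0952]; print(np.degrees(np.arctan2(p[1],p[0]))%360,np.hypot(*p))
E
```

```text
clock: 5.15
ee_pos: [0.4891, -0.1299, 0.1051]
eef_rot: [0.87, 0.493, -0.007, -0.001]
ft_force: [-11.2, -4.2, 14.7]
grip_width: 0.16
clock: 5.4
ee_pos: [0.4945, -0.1399, 0.1051]
eef_rot: [0.87, 0.493, -0.008, -0.0]
ft_force: [-11.3, -6.0, 14.7]
grip_width: 0.146
5.4 [ 0.4945 -0.1399  0.1051] yaw 59.1 F [-11.3  -6.   14.7] g 13.6 j7 -0.57
220.61854711464596 0.06867456521376719
```

```bash
python3 - <<'E'
from h import *
p,d=robot.camera('wrist'); cv2.imwrite('pics/w3.png',p[200:400,150:470,::-1].repeat(2,0).repeat(2,1))
C=cam('wrist'); P,u,v=cloud(C,d)
Q=P[(P[:,2]>.128)&(P[:,2]<.136)&(np.hypot(P[:,0]-.5,P[:,1]+.135)<.03)]; print(len(Q),Q.mean(0) if len(Q) else 0)
E
```

```text
1685 [ 0.49924048 -0.13180291  0.13204973]
```

View pics/w3.png

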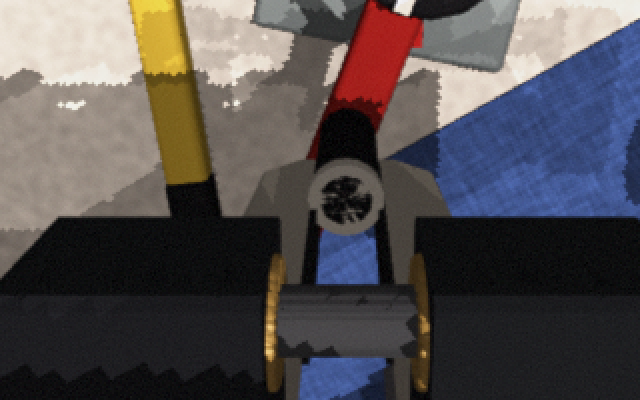

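The pin has slid to the front edge of the pads: it is at (0.499,-0.132), 218°. I'll open, re-centre and check.

```bash
python3 -m inch '[[0,0,0,0,0,0,0.65],[0,0,0,0,0,0,0.65],[0,0,0,0,0,0,0.65],[0,0,0,0,0,0,0.65]]' 10; python3 - <<'E'
from h import *
st(); plan([.4992,-.1318,.105],59.3)
c=np.array([.5466,-.0952]);
for a in (218,225,230,235,240,245,250):
    _,d=plan([*(c+.06*np.array([np.cos(A(a)),np.sin(A(a))])),.105],yaw(),False); print(a,np.round(d,2))
E
```

```text
clock: 5.78
ee_pos: [0.5025, -0.1346, 0.1046]
eef_rot: [0.869, 0.495, 0.001, 0.001]
ft_force: [-0.6, 0.5, 0.4]
grip_width: 0.342
5.78 [ 0.5025 -0.1346  0.1046] yaw 59.3 F [-0.6  0.5  0.4] g 31.8 j7 -0.57
rot [ 0.1 -0.1 -0. ] shift [ 0.07 -0.43 -0.04] n>= 1.0
218 [ 0.05 -0.4  -0.04]
225 [-0.17  0.3  -0.04]
230 [-0.28  0.81 -0.03]
235 [-0.34  1.33 -0.03]
240 [-0.36  1.85 -0.03]
245 [-0.33  2.38 -0.03]
250 [-0.25  2.89 -0.03]
```

```bash
python3 -m inch '[[0,0,0,0.05,-0.4,0,0.65],[0,0,0,0.05,-0.4,0,0.9],[0,0,0,0.05,-0.4,0,0.9],[0,0,0,0.05,-0.4,0,0.9],[0,0,0,-0.17,0.3,0,0.9],[0,0,0,-0.3,0.8,0,0.9],[0,0,0,-0.34,1.3,0,0.9],[0,0,0,-0.34,1.3,0,0.9]]' 10; python3 - <<'E'
from h import *
st(); p=robot.get_obs()['ee_pos'][:2]-[.5466,-.0952]; print(np.degrees(np.arctan2(p[1],p[0]))%360,np.hypot(*p))
E
python3 -m inch '[[0,0,0,0,0.5,0,0.9],[0,0,0,0,0.5,0,0.9],[0,0,0,0,0.5,0,0.9]]'; python3 - <<'E'
from h import *
st(); p=robot.get_obs()['ee_pos'][:2]-[.5466,-.0952]; print(np.degrees(np.arctan2(p[1],p[0]))%360,np.hypot(*p))
E
```

```text
clock: 6.45
ee_pos: [0.5105, -0.146, 0.1039]
eef_rot: [0.87, 0.494, -0.001, 0.0]
ft_force: [-3.0, -1.4, 3.6]
grip_width: 0.167
6.45 [ 0.5105 -0.146   0.1039] yaw 59.2 F [-3.  -1.4  3.6] g 15.6 j7 -0.55
234.5828519298448 0.062306903867246924
clock: 6.7
ee_pos: [0.5128, -0.1477, 0.1038]
eef_rot: [0.87, 0.494, -0.002, -0.001]
ft_force: [-5.2, -0.8, 6.9]
grip_width: 0.169
6.7 [ 0.5128 -0.1477  0.1038] yaw 59.2 F [-5.2 -0.8  6.9] g 15.8 j7 -0.55
237.19170054524173 0.0624108793872967
```

```bash
python3 -m inch '[[0,0,0,0,0.5,0,0.9],[0,0,0,0,1,0,0.9],[0,0,0,0,1,0,0.9],[0,0,0,0,1,0,0.9]]'; python3 - <<'E'
from h import *
st(); p=robot.get_obs()['ee_pos'][:2]-[.5466,-.0952]; print(np.degrees(np.arctan2(p[1],p[0]))%360,np.hypot(*p))
E
```

```text
clock: 7.03
ee_pos: [0.5132, -0.148, 0.1029]
eef_rot: [0.869, 0.495, -0.009, -0.008]
ft_force: [-18.1, 6.1, 17.0]
grip_width: 0.185
7.03 [ 0.5132 -0.148   0.1029] yaw 59.3 F [-18.1   6.1  17. ] g 17.2 j7 -0.54
237.72903145619597 0.06247877773299563
```

Hard stop reached at 237.7°: force rose to 18 N with no more motion. So open is 237.7° and locked is about 137.4°. I'll release and head for lnb3.

```bash
python3 -m inch '[[0,0,0,0,-0.9,0,0.8],[0,0,0,0,-1.2,0,0.65],[0,0,0,0,-1.2,0,0.65],[0,0,0,0,-1.2,-4,0.6],[0,0,0,0,-1.2,-8,0.6],[0,0,0,0,-1.2,-8,0.6],[0,0,0,0,-1.2,-8,0.6]]' 10; python3 - <<'E'
from h import *
st(); o=robot.get_obs(); C=cam('wrist',o); p,d=robot.camera('wrist'); cv2.imwrite('pics/w4.png',p[...,::-1])
P,u,v=cloud(C,d)
Q=P[(P[:,2]>.128)&(P[:,2]<.136)&(np.hypot(P[:,0]-.515,P[:,1]+.146)<.02)]
if len(Q): q=Q.mean(0)[:2]-[.5466,-.0952]; print('pin',Q.mean(0),np.degrees(np.arctan2(q[1],q[0]))%360)
plan([.4648,-.2929,.20],82.8)
E
```

```text
clock: 7.62
ee_pos: [0.5167, -0.1469, 0.1866]
eef_rot: [0.869, 0.494, 0.003, 0.003]
ft_force: [0.7, -0.2, -0.4]
grip_width: 0.402
7.62 [ 0.5167 -0.1469  0.1866] yaw 59.2 F [ 0.7 -0.2 -0.4] g 37.4 j7 -0.5
pin [ 0.51446813 -0.14468206  0.13194003] 237.00175332494047
rot [  0.2  -0.  -23.6] shift [-15.12   3.19  -1.53] n>= 4.0
```

```bash
python3 -m inch '[[0,0,-23.6,-15.1,3.2,-1.5,0.3],[0,0,-23.6,-15.1,3.2,-1.5,0.3],[0,0,-23.6,-15.1,3.2,-1.5,0.3],[0,0,-23.6,-15.1,3.2,-1.5,0.3],[0,0,-23.6,-15.1,3.2,-1.5,0.3],[0,0,-23.6,-15.1,3.2,-1.5,0.3],[0,0,-23.6,-15.1,3.2,-1.5,0.3]]' |head -2; python3 - <<'E'
from h import *
st(); C=cam('wrist'); p,d=robot.camera('wrist'); lugs(C,d,[(.465,-.293)])
robot.camera('top'); 
for x in robot.search_frame('top','ipa')[:1]: r=x['rect']; print(r,atz(cam('top'),[(r[0]+r[2])/2,(r[1]+r[3])/2],.08))
plan([.4648,-.2929,.078],82.8)
E
```

```text
clock: 8.25
ee_pos: [0.4636, -0.2911, 0.1977]
8.25 [ 0.4636 -0.2911  0.1977] yaw 82.9 F [ 0.4  0.7 -0.1] g 65.2 j7 0.14
lug [ 464.9 -292.9] size [16.6 25.9] carrier y yaw 82.8 zmax 0.1019 711
[352.6, 151.9, 368.9, 175.0] [ 0.77137696 -0.23634803  0.08      ]
rot [-0.  -0.1  0.3] shift [-0.31  0.08 12.05] n>= 3.0
```

```bash
python3 -m inch '[[0,0,0,-0.2,0,4,0.3],[0,0,0,-0.2,0,8,0.3],[0,0,0,-0.2,0,12,0.3],[0,0,0,-0.2,0,12,0.3],[0,0,0,-0.2,0,12,0.8],[0,0,0,-0.2,0,12,0.8],[0,0,0,-0.2,0,12,0.8],[0,0,0,-0.2,0,12,0.8]]' 45; python3 - <<'E'
from h import *
st(); p,d=robot.camera('top')
E
```

```text
clock: 9.07
ee_pos: [0.464, -0.2935, 0.0795]
eef_rot: [0.749, 0.662, 0.0, 0.0]
ft_force: [0.6, -0.8, 0.2]
grip_width: 0.462
9.07 [ 0.464  -0.2935  0.0795] yaw 82.9 F [ 0.6 -0.8  0.2] g 43.0 j7 0.06
```

```bash
python3 -m inch '[[0,0,0,0,0,0,0.8],[0,0,0,0,0,0,0.8],[0,0,0,0,0,0,0.8],[0,0,0,0,0,0,0.8],[0,0,0,0,0,-4,0.8],[0,0,0,0,0,-8,0.8],[0,0,0,0,0,-12,0.8],[0,0,0,0,0,-14,0.8]]' 45; python3 - <<'E'
from h import *
st(); plan([.4436,-.0724,.22],48.1)
E
```

```text
clock: 9.78
ee_pos: [0.4646, -0.2943, 0.223]
eef_rot: [0.75, 0.662, 0.001, 0.002]
ft_force: [1.0, -0.3, -2.5]
grip_width: 0.279
9.78 [ 0.4646 -0.2943  0.223 ] yaw 82.9 F [ 1.  -0.3 -2.5] g 25.9 j7 0.16
rot [ 0.3  0.  34.8] shift [21.76 -4.85  0.24] n>= 6.0
```

Gripped (25.9 mm, about 2.5 N of weight). On to staging, with a look at the rail.

```bash
python3 -m inch '[[0,0,34.8,21.8,-4.8,0,0.8],[0,0,34.8,21.8,-4.8,0,0.8],[0,0,34.8,21.8,-4.8,0,0.8],[0,0,34.8,21.8,-4.8,0,0.8],[0,0,34.8,21.8,-4.8,0,0.8],[0,0,34.8,21.8,-4.8,0,0.8],[0,0,34.8,21.8,-4.8,0,0.8],[0,0,34.8,21.8,-4.8,0,0.8]]' |head -2; python3 - <<'E'
from h import *
st(); o=robot.get_obs(); C=cam('wrist',o); p,d=robot.camera('wrist'); cv2.imwrite('pics/w5.png',p[...,::-1]); np.savez('w5.npz',d=d,K=C[0],R=C[1],t=C[2],p=p,q=o['eef_rot'],e=o['ee_pos'])
for n in LOC:
    for x in robot.spot_point('wrist',n)[:1]: print(n,round(x['score'],2),np.round(x['uv'],1),np.round(atz(C,x['uv'],.082)[:2],4))
# rail top points z~.087 : fit stand pose
P,u,v=cloud(C,d)
c0=np.array([.3443,.1842])
m=(abs(P[:,2]-.087)<.005)&(np.hypot(P[:,0]-.5,P[:,1]-.05)<.15)&(P[:,1]>-.06)
Q=P[m][:,:2]; print(len(Q))
img=np.zeros((480,640),np.uint8); img[v[m],u[m]]=255; cv2.imwrite('pics/m5.png',img)
np.save('rail.npy',P[m])
E
```

```text
clock: 10.45
ee_pos: [0.4419, -0.0708, 0.2186]
10.45 [ 0.4419 -0.0708  0.2186] yaw 48.3 F [-0.  -0.2 -3.7] g 25.5 j7 -0.78
rail_tip 0.94 [323.5 157.6] [ 0.4873 -0.02  ]
bend_start 0.86 [329.4  84.6] [0.5295 0.0198]
2953
```

View pics/w5.png

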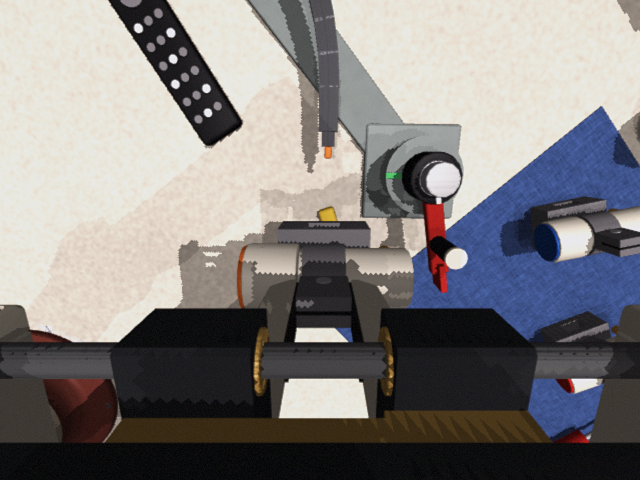

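The view shows the carrier held level with its horn to the left (inside). The rail tip (325,155) is straight ahead and the arm is swung clear on the right. I'll fit the rail line from depth.

```bash
python3 - <<'E'
from h import *
f=np.load('w5.npz'); C=(f['K'],f['R'],f['t']); P,u,v=cloud(C,f['d'])
m=(P[:,2]>.078)&(P[:,2]<.092)&(np.hypot(P[:,0]-.5,P[:,1]-.05)<.15)&(P[:,1]>-.05)&(P[:,0]<.66)
Q=P[m]
# 1-D bins along the nominal direction: mid of lateral edges
U=np.array([np.cos(A(48)),np.sin(A(48))]);N=np.array([U[1],-U[0]]); T=np.array([.487,-.021])
s=(Q[:,:2]-T)@U; n=(Q[:,:2]-T)@N
k=abs(n)<.03; s,n,z=s[k],n[k],Q[k,2]
for a in np.arange(-.01,.13,.006):
    b=(s>=a)&(s<a+.006)
    if b.sum()>3: print(round(a*1000),b.sum(),'lat',np.round([n[b].min()*1e3,n[b].max()*1e3,(n[b].min()+n[b].max())*500],1),'z',round(np.median(z[b]),4))
print('tip s',np.sort(s)[:5]*1e3)
E
```

```text
-4 10 lat [0.9 5.2 3. ] z 0.0832
2 49 lat [0.8 6.  3.4] z 0.084
8 85 lat [-1.7  8.4  3.4] z 0.0855
14 90 lat [-1.7  8.4  3.3] z 0.0856
20 132 lat [-4.2 10.8  3.3] z 0.0866
26 152 lat [-4.2 10.7  3.3] z 0.087
32 143 lat [-4.2 10.6  3.2] z 0.0871
38 152 lat [-4.2 11.4  3.6] z 0.087
44 157 lat [-4.2 11.3  3.5] z 0.0871
50 163 lat [-4.2 11.2  3.5] z 0.087
56 167 lat [-4.2 11.2  3.5] z 0.0871
62 165 lat [-4.2 11.1  3.4] z 0.0871
68 163 lat [-4.2 11.   3.4] z 0.0871
74 177 lat [-5.  10.9  3. ] z 0.0871
80 175 lat [-5.8 10.9  2.5] z 0.0871
86 183 lat [-6.6 10.   1.7] z 0.0869
92 175 lat [-7.3  9.1  0.9] z 0.0869
98 190 lat [-8.2  8.3  0. ] z 0.0868
104 194 lat [-9.7  7.4 -1.2] z 0.0869
110 206 lat [-11.2   6.6  -2.3] z 0.0869
116 37 lat [-11.9   5.   -3.5] z 0.0867
tip s [0.58994494 0.59442777 0.59685008 0.61440168 1.42592443]
```

```bash
cat >> h.py <<'E'
TIP=np.array([.4895,-.0232]); DIR=48.0; O=np.array([.3418,.1865])
def rail(s):
    "centre (xy) and tangent yaw at s mm from the tip along the bar (negative: before it)"
    U=np.array([np.cos(A(DIR)),np.sin(A(DIR))])
    if s<=57: return TIP+U*s/1000,DIR
    a=A(DIR-90)+(s-57)/250; return O+.25*np.array([np.cos(a),np.sin(a)]),np.degrees(a)+90
def path(ss,z):
    for s in ss: p,y=rail(s); r,d=plan([*p,z],y,False); print(s,'[%.1f,%.1f,%.1f,%.2f,%.2f,%.2f]'%(*r,*d))
E
python3 -c "
from h import *
plan([*rail(-38)[0],.1445],48)"
```

```text
rot [-0.   0.  -0.1] shift [3.07 0.12 7.41] n>= 2.0
```

```bash
python3 -m inch '[[0,0,0,3.1,0.1,3,0.8],[0,0,0,3.1,0.1,6,0.8],[0,0,0,3.1,0.1,7.4,0.8],[0,0,0,3.1,0.1,7.4,0.8],[0,0,0,3.1,0.1,7.4,0.8],[0,0,0,3.1,0.1,7.4,0.8]]' |head -2; python3 - <<'E'
from h import *
st(); path([-38,-20,0,20,40],.1445)
E
```

```text
clock: 11.2
ee_pos: [0.4653, -0.0501, 0.1458]
11.2 [ 0.4653 -0.0501  0.1458] yaw 48.0 F [ 0.   0.4 -2.8] g 25.5 j7 -0.91
-38 [0.1,-0.1,-0.0,-0.18,-0.00,0.13]
-20 [0.1,-0.1,-0.0,1.62,-0.00,0.14]
0 [0.1,-0.1,-0.0,3.62,-0.00,0.14]
20 [0.1,-0.1,-0.0,5.62,-0.01,0.14]
40 [0.1,-0.1,-0.0,7.62,-0.01,0.14]
```

```bash
python3 -m inch '[[0,0,0,0.8,0,0.1,0.8],[0,0,0,1.6,0,0.1,0.8],[0,0,0,2.4,0,0.1,0.8],[0,0,0,3.2,0,0.1,0.8],[0,0,0,3.6,0,0.1,0.8]]'; python3 -m inch '[[0,0,0,1,0,0,0.8],[0,0,0,2,0,0,0.8],[0,0,0,3,0,0,0.8],[0,0,0,3,0,0,0.8]]'; python3 - <<'E'
from h import *
st(); path([35,45,65,85,105,125,145,165],.1445)
E
```

```text
clock: 11.62
ee_pos: [0.49, -0.0207, 0.1445]
eef_rot: [0.913, 0.408, 0.001, -0.0]
ft_force: [0.4, -0.0, -3.7]
grip_width: 0.279
clock: 11.95
ee_pos: [0.5106, 0.0028, 0.1442]
eef_rot: [0.913, 0.409, 0.002, -0.001]
ft_force: [0.6, 1.0, -2.2]
grip_width: 0.274
11.95 [0.5106 0.0028 0.1442] yaw 48.2 F [ 0.6  1.  -2.2] g 25.5 j7 -1.01
35 [0.0,-0.2,0.2,0.16,0.17,-0.03]
45 [0.0,-0.2,0.2,1.16,0.17,-0.02]
65 [0.0,-0.2,-1.6,3.16,0.16,-0.02]
85 [0.0,-0.2,-6.2,5.15,0.02,-0.01]
105 [0.0,-0.2,-10.8,7.13,-0.27,-0.00]
125 [0.1,-0.2,-15.4,9.08,-0.72,0.01]
145 [0.1,-0.2,-19.9,10.98,-1.33,0.01]
165 [0.1,-0.2,-24.5,12.83,-2.09,0.02]
```

```bash
python3 -m inch '[[0,0,0,1.16,0.15,0,0.8],[0,0,-1.6,3.16,0.15,0,0.8],[0,0,-6.2,5.15,0.02,0,0.8],[0,0,-10.8,7.13,-0.27,0,0.8],[0,0,-15.4,9.08,-0.72,0,0.8],[0,0,-19.9,10.98,-1.33,0,0.8],[0,0,-24.5,12.83,-2.09,0,0.8],[0,0,-24.5,12.83,-2.09,0,0.8]]'; python3 - <<'E'
from h import *
st(); path([165,185,205,225,245,265,285,305],.1445)
E
```

```text
clock: 12.62
ee_pos: [0.5798, 0.1155, 0.1441]
eef_rot: [0.804, 0.595, 0.003, -0.002]
ft_force: [1.0, 0.3, -3.6]
grip_width: 0.276
12.62 [0.5798 0.1155 0.1441] yaw 73.0 F [ 1.   0.3 -3.6] g 25.7 j7 -0.82
165 [-0.0,-0.4,0.2,-0.27,0.16,-0.04]
185 [0.0,-0.4,-4.4,1.72,0.09,-0.03]
205 [0.0,-0.4,-8.9,3.71,-0.14,-0.02]
225 [0.0,-0.4,-13.5,5.67,-0.53,-0.00]
245 [0.1,-0.4,-18.1,7.60,-1.08,0.01]
265 [0.1,-0.4,-22.7,9.47,-1.78,0.02]
285 [0.1,-0.4,-27.3,11.28,-2.62,0.03]
305 [0.1,-0.4,-31.9,13.02,-3.61,0.04]
```

```bash
python3 -m inch '[[0,0,-4.4,1.9,0,0,0.8],[0,0,-8.9,3.9,-0.2,0,0.8],[0,0,-13.5,5.9,-0.6,0,0.8],[0,0,-18.1,7.8,-1.1,0,0.8],[0,0,-22.7,9.65,-1.85,0,0.8],[0,0,-27.3,11.45,-2.7,0,0.8],[0,0,-31.9,13.2,-3.7,0,0.8],[0,0,-31.9,13.2,-3.7,0,0.8]]'; python3 - <<'E'
from h import *
st(); path([305,325,345,358],.1445)
E
```

```text
clock: 13.28
ee_pos: [0.5818, 0.2519, 0.1442]
eef_rot: [0.61, 0.793, 0.002, -0.002]
ft_force: [0.4, 1.7, -2.0]
grip_width: 0.276
13.28 [0.5818 0.2519 0.1442] yaw 104.9 F [ 0.4  1.7 -2. ] g 25.6 j7 -0.55
305 [0.1,-0.3,0.0,-0.18,0.13,-0.03]
325 [0.1,-0.3,-4.6,1.82,0.05,-0.02]
345 [0.1,-0.3,-9.1,3.80,-0.19,-0.01]
358 [0.1,-0.3,-12.1,5.08,-0.43,-0.01]
```

Then release and rise, and look for the next one.

```bash
python3 -m inch '[[0,0,-4.6,1.9,0,0,0.8],[0,0,-9.1,3.9,-0.2,0,0.8],[0,0,-12.1,5.15,-0.45,0,0.8],[0,0,-12.1,5.15,-0.45,0,0.8],[0,0,-12.1,5.15,-0.45,0,0.8]]'; python3 -m inch '[[0,0,0,0,0,0,0.4],[0,0,0,0,0,0,0.4],[0,0,0,0,0,0,0.4],[0,0,0,0,0,-3,0.4],[0,0,0,0,0,-7,0.4],[0,0,0,0,0,-11,0.4],[0,0,0,0,0,-11,0.4]]' ; python3 - <<'E'
from h import *
st(); C=cam('wrist'); p,d=robot.camera('wrist'); x=rail(358); print(x); lugs(C,d,[x[0]],z=(.155,.175))
plan([.571,-.3,.25],71)
E
```

```text
clock: 13.7
ee_pos: [0.5659, 0.2952, 0.1441]
eef_rot: [0.526, 0.85, 0.0, 0.0]
ft_force: [1.0, 0.8, -3.0]
grip_width: 0.278
clock: 14.28
ee_pos: [0.569, 0.2978, 0.2636]
eef_rot: [0.527, 0.85, 0.008, 0.003]
ft_force: [0.7, 1.3, 1.6]
grip_width: 0.599
14.28 [0.569  0.2978 0.2636] yaw 116.4 F [0.7 1.3 1.6] g 55.7 j7 -0.38
(array([0.56458308, 0.29993588]), np.float64(116.98411853375111))
lug [565.9 294.3] size [26.2 16.2] carrier y yaw -63.3 zmax 0.1644 680
rot [ 0.6 -0.3 45.5] shift [-53.55 -26.3    0.63] n>= 15.0
```

```bash
python3 -m inch '[[0,0,22,-26,-13,0,0.3],[0,0,22,-26,-13,0,0.3],[0,0,22,-26,-13,0,0.3],[0,0,22,-26,-13,0,0.3],[0,0,22,-26,-13,0,0.3],[0,0,22,-26,-13,0,0.3],[0,0,22,-26,-13,0,0.3],[0,0,22,-26,-13,0,0.3]]'|head -2; python3 -c "
from h import *
plan([.571,-.36,.25],71)"
```

```text
clock: 15.0
ee_pos: [0.5653, -0.0097, 0.2522]
rot [-0.1  0.6 22.5] shift [-34.99  -1.57   0.55] n>= 9.0
```

```bash
python3 -m inch '[[0,0,22.5,-33,-1.5,0,0.3],[0,0,22.5,-33,-1.5,0,0.3],[0,0,22.5,-33,-1.5,0,0.3],[0,0,22.5,-33,-1.5,0,0.3],[0,0,22.5,-33,-1.5,0,0.3],[0,0,22.5,-33,-1.5,0,0.3],[0,0,22.5,-33,-1.5,0,0.3],[0,0,22.5,-33,-1.5,0,0.3]]'|head -2; python3 - <<'E'
from h import *
st(); C=cam('wrist'); p,d=robot.camera('wrist'); cv2.imwrite('pics/w6.png',p[...,::-1]); lugs(C,d,[(.5713,-.3879),(.6386,-.254)])
plan([.5713,-.3879,.078],71)
E
```

```text
clock: 15.67
ee_pos: [0.5755, -0.3291, 0.2531]
15.67 [ 0.5755 -0.3291  0.2531] yaw 71.9 F [ 2.1 -0.   0.5] g 65.1 j7 -0.04
lug [ 571.8 -387.4] size [15.7 25.2] carrier y yaw 72.0 zmax 0.1018 458
lug [ 639.1 -253.7] size [16.  26.1] carrier y yaw 59.9 zmax 0.1019 580
rot [-0.   0.6  0.2] shift [-4.34  1.35 17.42] n>= 5.0
```

```bash
python3 -m inch '[[0,0,0,-4.3,1.3,4,0.3],[0,0,0,-4.3,1.3,8,0.3],[0,0,0,-4.3,1.3,11,0.3],[0,0,0,-4.3,1.3,11,0.3],[0,0,0,-4.3,1.3,11,0.3],[0,0,0,-4.3,1.3,11,0.3]]'|head -2; python3 - <<'E'
from h import *
st(); C=cam('wrist'); p,d=robot.camera('wrist'); lugs(C,d,[(.5713,-.3879)])
plan([.5715,-.3876,.078],71.3)
E
```

```text
clock: 16.22
ee_pos: [0.5776, -0.37, 0.1459]
16.22 [ 0.5776 -0.37    0.1459] yaw 72.1 F [-0.   0.5  0.3] g 65.2 j7 -0.02
lug [ 571.8 -387.6] size [16.5 26. ] carrier y yaw 73.2 zmax 0.1018 1034
rot [ 0.3 -0.   0.8] shift [-1.87 -0.16  6.92] n>= 2.0
```

```bash
python3 -m inch '[[0,0,0,-1.9,-0.1,0,0.3],[0,0,0,-1.9,-0.1,3.5,0.3],[0,0,0,-1.9,-0.1,6.9,0.3],[0,0,0,-1.9,-0.1,6.9,0.8],[0,0,0,-1.9,-0.1,6.9,0.8],[0,0,0,-1.9,-0.1,6.9,0.8],[0,0,0,-1.9,-0.1,6.9,0.8],[0,0,0,-1.9,-0.1,6.9,0.8]]' 45; python3 -m inch '[[0,0,0,0,0,0,0.8],[0,0,0,0,0,0,0.8],[0,0,0,0,0,0,0.8],[0,0,0,0,0,0,0.8]]';python3 -m inch '[[0,0,0,0,0,-4,0.8],[0,0,0,0,0,-8,0.8],[0,0,0,0,0,-12,0.8],[0,0,0,0,0,-14,0.8],[0,0,0,0,0,-14,0.8]]'; python3 - <<'E'
from h import *
st(); plan([*rail(-60)[0],.222],48.)
E
```

```text
clock: 16.93
ee_pos: [0.5703, -0.3885, 0.0767]
eef_rot: [0.809, 0.588, 0.001, 0.001]
ft_force: [0.7, 0.5, 0.5]
grip_width: 0.393
clock: 17.27
ee_pos: [0.5702, -0.3887, 0.0757]
eef_rot: [0.809, 0.588, 0.001, 0.001]
ft_force: [0.7, -1.3, 2.1]
grip_width: 0.278
clock: 17.68
ee_pos: [0.5717, -0.3896, 0.2207]
eef_rot: [0.809, 0.588, 0.002, 0.005]
ft_force: [0.9, 0.4, -1.5]
grip_width: 0.277
17.68 [ 0.5717 -0.3896  0.2207] yaw 72.0 F [ 0.9  0.4 -1.5] g 25.7 j7 0.03
rot [ 0.6 -0.  24. ] shift [ 26.83 -21.56  -0.39] n>= 9.0
```

```bash
python3 -m inch '[[0,0,24,13.5,-21.5,-0.5,0.8],[0,0,24,13.5,-21.5,-0.5,0.8],[0,0,24,13.5,-21.5,-0.5,0.8],[0,0,24,13.5,-21.5,-0.5,0.8],[0,0,24,13.5,-21.5,-0.5,0.8],[0,0,24,13.5,-21.5,-0.5,0.8],[0,0,24,13.5,-21.5,-0.5,0.8],[0,0,24,13.5,-21.5,-0.5,0.8]]'|head -2; python3 -c "
from h import *
st();plan([*rail(-60)[0],.222],48)"
```

```text
clock: 18.35
ee_pos: [0.4024, -0.1912, 0.2183]
18.35 [ 0.4024 -0.1912  0.2183] yaw 48.2 F [ 0.8 -0.4 -2.9] g 25.7 j7 -0.51
rot [-0.4  0.2  0.2] shift [12.33 -4.71 -0.38] n>= 4.0
```

```bash
python3 -m inch '[[0,0,0,4,-1.5,-0.3,0.8],[0,0,0,8,-3,-0.3,0.8],[0,0,0,12.3,-4.7,-0.3,0.8],[0,0,0,12.3,-4.7,-0.3,0.8],[0,0,0,12.3,-4.7,-0.3,0.8],[0,0,0,12.3,-4.7,-0.3,0.8],[0,0,0,12.3,-4.7,-0.3,0.8]]'|head -2; python3 - <<'E'
from h import *
st();plan([*rail(-40)[0],.141],48); robot.camera('wrist'); C=cam('wrist')
print([(np.round(x['uv'],1),np.round(atz(C,x['uv'],.082),4)) for x in robot.spot_point('wrist','rail_tip')[:1]])
p,d=robot.camera('wrist'); cv2.imwrite('pics/w7.png',p[...,::-1])
E
```

```text
clock: 18.93
ee_pos: [0.4532, -0.0731, 0.222]
18.93 [ 0.4532 -0.0731  0.222 ] yaw 47.9 F [ 0.3 -0.2 -2.7] g 25.8 j7 -0.82
rot [-0.1  0.1 -0.1] shift [ 2.15 -0.64  8.1 ] n>= 3.0
[(array([309.5, 166. ]), array([ 0.485 , -0.0199,  0.082 ]))]
```

View pics/w7.png

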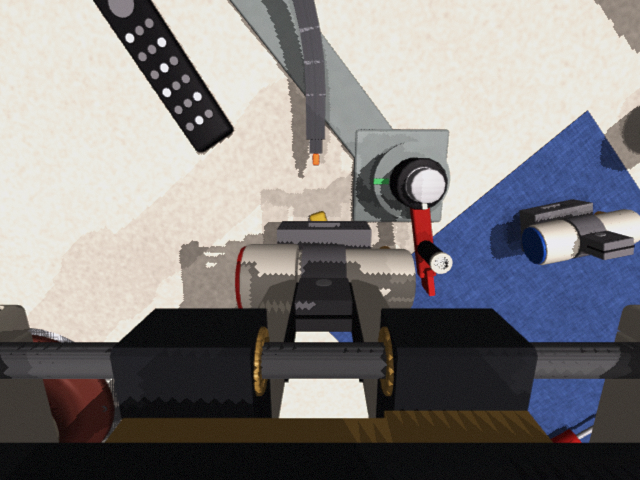

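The view shows lnb4 held level, horn inside. The tip (316,158) is 6 mm to the left, as planned, and the arm is still open.

```bash
python3 -m inch '[[0,0,0,2.1,-0.6,3,0.8],[0,0,0,2.1,-0.6,6,0.8],[0,0,0,2.1,-0.6,8.1,0.8],[0,0,0,2.1,-0.6,8.1,0.8],[0,0,0,2.1,-0.6,8.1,0.8],[0,0,0,2.1,-0.6,8.1,0.8]]' |head -2; python3 - <<'E'
from h import *
st(); path([-38,-20,0,30],.141)
E
```

```text
clock: 19.58
ee_pos: [0.4642, -0.052, 0.1431]
19.58 [ 0.4642 -0.052   0.1431] yaw 48.0 F [-0.2  0.5 -2. ] g 25.7 j7 -0.94
-38 [0.1,-0.1,-0.0,0.03,-0.05,0.21]
-20 [0.1,-0.1,-0.0,1.83,-0.05,0.21]
0 [0.1,-0.1,-0.0,3.83,-0.05,0.22]
30 [0.1,-0.1,-0.0,6.83,-0.05,0.22]
```

```bash
python3 -m inch '[[0,0,0,0.8,0,0.2,0.8],[0,0,0,1.6,0,0.2,0.8],[0,0,0,2.4,0,0.2,0.8],[0,0,0,3.2,0,0.2,0.8],[0,0,0,3.8,0,0.2,0.8]]'; python3 -m inch '[[0,0,0,1,0,0,0.8],[0,0,0,2,0,0,0.8],[0,0,0,3,0,0,0.8],[0,0,0,3,0,0,0.8]]'; python3 - <<'E'
from h import *
st(); path([35,45,65,85,105,125,145,165],.141)
E
```

```text
clock: 20.0
ee_pos: [0.4899, -0.0216, 0.1405]
eef_rot: [0.913, 0.408, 0.001, 0.0]
ft_force: [-0.2, -1.3, -3.1]
grip_width: 0.276
clock: 20.33
ee_pos: [0.5107, 0.0022, 0.1402]
eef_rot: [0.913, 0.409, 0.002, -0.001]
ft_force: [0.8, -0.2, -3.5]
grip_width: 0.276
20.33 [0.5107 0.0022 0.1402] yaw 48.2 F [ 0.8 -0.2 -3.5] g 25.7 j7 -1.04
35 [0.0,-0.2,0.2,0.20,0.12,-0.08]
45 [0.0,-0.2,0.2,1.20,0.13,-0.07]
65 [0.0,-0.2,-1.6,3.20,0.11,-0.07]
85 [0.0,-0.2,-6.2,5.19,-0.02,-0.06]
105 [0.0,-0.2,-10.8,7.17,-0.32,-0.05]
125 [0.1,-0.2,-15.4,9.12,-0.77,-0.04]
145 [0.1,-0.2,-19.9,11.02,-1.37,-0.04]
165 [0.1,-0.2,-24.5,12.87,-2.13,-0.03]
```

```bash
python3 -m inch '[[0,0,0,1.16,0.1,-0.1,0.8],[0,0,-1.6,3.16,0.1,-0.1,0.8],[0,0,-6.2,5.15,0,-0.1,0.8],[0,0,-10.8,7.13,-0.3,-0.1,0.8],[0,0,-15.4,9.08,-0.75,-0.1,0.8],[0,0,-19.9,10.98,-1.35,-0.1,0.8],[0,0,-24.5,12.83,-2.1,-0.1,0.8],[0,0,-24.5,12.83,-2.1,-0.1,0.8]]'; python3 - <<'E'
from h import *
st(); path([165,185,205,225,245,265,285,297],.141)
E
```

```text
clock: 21.0
ee_pos: [0.5798, 0.1148, 0.1412]
eef_rot: [0.804, 0.595, 0.003, -0.002]
ft_force: [-0.2, 1.1, -1.9]
grip_width: 0.276
21.0 [0.5798 0.1148 0.1412] yaw 73.0 F [-0.2  1.1 -1.9] g 25.6 j7 -0.86
165 [-0.0,-0.4,0.2,-0.21,0.14,0.02]
185 [0.0,-0.4,-4.4,1.78,0.07,0.03]
205 [0.0,-0.4,-8.9,3.77,-0.16,0.04]
225 [0.0,-0.4,-13.5,5.73,-0.55,0.06]
245 [0.1,-0.4,-18.1,7.66,-1.10,0.07]
265 [0.1,-0.4,-22.7,9.53,-1.80,0.08]
285 [0.1,-0.4,-27.3,11.34,-2.64,0.09]
297 [0.1,-0.4,-30.0,12.39,-3.22,0.10]
```

```bash
python3 -m inch '[[0,0,-4.4,1.9,0,0,0.8],[0,0,-8.9,3.9,-0.2,0,0.8],[0,0,-13.5,5.9,-0.6,0,0.8],[0,0,-18.1,7.8,-1.1,0,0.8],[0,0,-22.7,9.65,-1.85,0,0.8],[0,0,-27.3,11.45,-2.7,0,0.8],[0,0,-29.5,12.3,-3.2,0,0.8],[0,0,-29.5,12.3,-3.2,0,0.8]]'; python3 -m inch '[[0,0,0,0,0,0,0.4],[0,0,0,0,0,0,0.4],[0,0,0,0,0,0,0.4],[0,0,0,0,0,-3,0.4],[0,0,0,0,0,-7,0.4],[0,0,0,0,0,-11,0.4],[0,0,0,0,0,-11,0.4]]' ; python3 - <<'E'
from h import *
st(); C=cam('wrist'); p,d=robot.camera('wrist'); lugs(C,d,[rail(295)[0],rail(353)[0]],r=.03,z=(.155,.175)); print(rail(295),rail(353))
plan([.62,-.24,.25],60)
E
```

```text
clock: 21.67
ee_pos: [0.585, 0.2386, 0.1412]
eef_rot: [0.628, 0.778, 0.002, -0.0]
ft_force: [1.4, 2.1, -1.4]
grip_width: 0.275
clock: 22.25
ee_pos: [0.5887, 0.2376, 0.2604]
eef_rot: [0.63, 0.776, 0.008, 0.003]
ft_force: [-0.3, 1.4, 1.5]
grip_width: 0.602
22.25 [0.5887 0.2376 0.2604] yaw 101.9 F [-0.3  1.4  1.5] g 56.0 j7 -0.53
lug [585.2 238.1] size [25.8 16.2] carrier y yaw -78.1 zmax 0.1644 715
lug [566.2 294.2] size [25.9 16.1] carrier y yaw -64.0 zmax 0.1645 738
(array([0.58583088, 0.24080406]), np.float64(102.54558209645437)) (array([0.56680709, 0.29545783]), np.float64(115.83820294348946))
rot [ 0.5 -0.4 41.9] shift [-47.3   -6.64   0.48] n>= 12.0
```

Both are placed. Now lnb2.

```bash
python3 -m inch '[[0,0,42,-24,-3.3,0,0.3],[0,0,42,-24,-3.3,0,0.3],[0,0,42,-24,-3.3,0,0.3],[0,0,42,-24,-3.3,0,0.3],[0,0,42,-24,-3.3,0,0.3],[0,0,42,-24,-3.3,0,0.3],[0,0,42,-24,-3.3,0,0.3],[0,0,42,-24,-3.3,0,0.3]]'|head -2; python3 -c "
from h import *
st();plan([.6388,-.2538,.2],59.8)"
```

```text
clock: 22.97
ee_pos: [0.6022, -0.0105, 0.2499]
22.97 [ 0.6022 -0.0105  0.2499] yaw 59.6 F [ 0.1 -0.   0.1] g 65.2 j7 -0.78
rot [-0.1  0.2 -0.2] shift [-19.13  15.46   5.03] n>= 7.0
```

```bash
python3 -m inch '[[0,0,0,-19,15.4,5,0.3],[0,0,0,-19,15.4,5,0.3],[0,0,0,-19,15.4,5,0.3],[0,0,0,-19,15.4,5,0.3],[0,0,0,-19,15.4,5,0.3],[0,0,0,-19,15.4,5,0.3],[0,0,0,-19,15.4,5,0.3],[0,0,0,-19,15.4,5,0.3]]'|head -2; python3 - <<'E'
from h import *
st(); C=cam('wrist'); p,d=robot.camera('wrist'); lugs(C,d,[(.6386,-.2538)])
plan([.6388,-.2538,.078],59.8)
E
```

```text
clock: 23.63
ee_pos: [0.6404, -0.2495, 0.1987]
23.63 [ 0.6404 -0.2495  0.1987] yaw 59.8 F [-0.1  1.8 -0.6] g 65.3 j7 -0.42
lug [ 639.  -253.3] size [16.5 26. ] carrier y yaw 59.1 zmax 0.1018 708
rot [-0.2 -0.1  0.3] shift [-0.82  0.2  12.18] n>= 3.0
```

```bash
python3 -m inch '[[0,0,0,-0.2,0.1,2,0.3],[0,0,0,-0.2,0.1,6,0.3],[0,0,0,-0.2,0.1,8,0.3],[0,0,0,-0.2,0.1,8,0.3],[0,0,0,-0.2,0.1,8,0.3]]'|head -2; python3 -c "
from h import *
st();plan([.639,-.2535,.0775],59.8)"
```

```text
clock: 24.1
ee_pos: [0.6417, -0.2462, 0.1208]
24.1 [ 0.6417 -0.2462  0.1208] yaw 60.3 F [ 0.8 -0.7  0.7] g 65.0 j7 -0.45
rot [-0.1 -0.1  0.5] shift [-0.77  0.14  4.33] n>= 2.0
```

```bash
python3 -m inch '[[0,0,0,-0.8,0.1,0,0.3],[0,0,0,-0.8,0.1,2.2,0.3],[0,0,0,-0.8,0.1,4.2,0.3],[0,0,0,-0.8,0.1,4.2,0.8],[0,0,0,-0.8,0.1,4.2,0.8],[0,0,0,-0.8,0.1,4.2,0.8],[0,0,0,-0.8,0.1,4.2,0.8],[0,0,0,-0.8,0.1,4.2,0.8]]' 45; python3 -m inch '[[0,0,0,0,0,0,0.8],[0,0,0,0,0,0,0.8],[0,0,0,0,0,0,0.8],[0,0,0,0,0,0,0.8]]';python3 -m inch '[[0,0,0,0,0,-4,0.8],[0,0,0,0,0,-8,0.8],[0,0,0,0,0,-12,0.8],[0,0,0,0,0,-14.5,0.8],[0,0,0,0,0,-14.5,0.8]]'; python3 - <<'E'
from h import *
st(); plan([*rail(-60)[0],.222],48.)
E
```

```text
clock: 24.77
ee_pos: [0.6395, -0.2573, 0.0809]
eef_rot: [0.866, 0.5, 0.001, 0.001]
ft_force: [0.6, -0.4, 0.1]
grip_width: 0.389
clock: 25.1
ee_pos: [0.6385, -0.2571, 0.0798]
eef_rot: [0.866, 0.5, 0.0, 0.0]
ft_force: [-0.8, 1.3, 4.3]
grip_width: 0.272
clock: 25.52
ee_pos: [0.6419, -0.2577, 0.2309]
eef_rot: [0.866, 0.5, 0.005, 0.005]
ft_force: [0.7, 0.4, -1.4]
grip_width: 0.275
25.52 [ 0.6419 -0.2577  0.2309] yaw 60.0 F [ 0.7  0.4 -1.4] g 25.6 j7 -0.39
rot [ 0.7 -0.3 12. ] shift [  6.83 -26.17   0.58] n>= 7.0
```

```bash
python3 -m inch '[[0,0,12,6.5,-26,0,0.8],[0,0,12,6.5,-26,0,0.8],[0,0,12,6.5,-26,0,0.8],[0,0,12,6.5,-26,0,0.8],[0,0,12,6.5,-26,0,0.8],[0,0,12,6.5,-26,0,0.8],[0,0,12,6.5,-26,0,0.8],[0,0,12,6.5,-26,0,0.8]]'|head -2; python3 -m inch '[[0,0,0,0,0,0,0.8],[0,0,0,0,0,0,0.8],[0,0,0,0,0,0,0.8]]' | head -2; python3 - <<'E'
from h import *
st();plan([*rail(-42)[0],.145],48)
p,d=robot.camera('wrist'); cv2.imwrite('pics/w8.png',p[...,::-1])
E
```

```text
clock: 26.18
ee_pos: [0.4402, -0.0672, 0.2225]
clock: 26.43
ee_pos: [0.4461, -0.0723, 0.2233]
26.43 [ 0.4461 -0.0723  0.2233] yaw 47.9 F [ 0.4 -0.  -2.4] g 25.6 j7 -0.83
rot [-0.   0.  -0.1] shift [ 2.35 -0.06  7.83] n>= 2.0
```

View pics/w8.png

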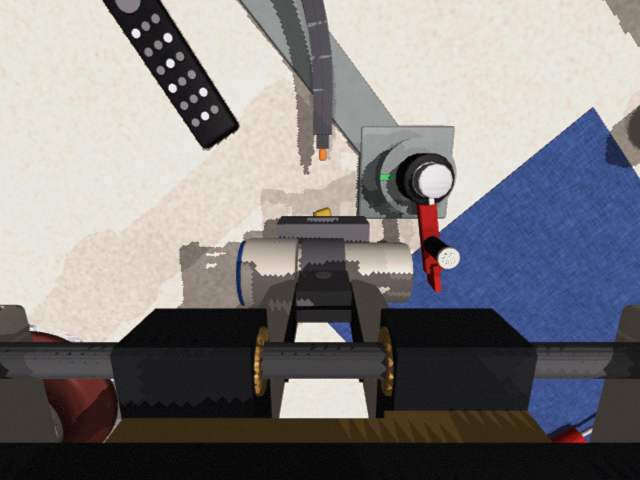

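lnb2 is held square with its horn inside, and the tip (322,155) is straight ahead.

```bash
python3 -m inch '[[0,0,0,2.3,-0.1,3,0.8],[0,0,0,2.3,-0.1,6,0.8],[0,0,0,2.3,-0.1,7.8,0.8],[0,0,0,2.3,-0.1,7.8,0.8],[0,0,0,2.3,-0.1,7.8,0.8],[0,0,0,2.3,-0.1,7.8,0.8],[0,0,0,2.3,-0.1,7.8,0.8]]' |head -2; python3 - <<'E'
from h import *
st(); path([-38,-20,0,30],.1447)
E
```

```text
clock: 27.07
ee_pos: [0.4615, -0.0536, 0.1473]
27.07 [ 0.4615 -0.0536  0.1473] yaw 48.0 F [ 0.1 -0.1 -2.8] g 25.3 j7 -0.95
-38 [0.1,-0.1,0.0,0.33,0.05,0.26]
-20 [0.1,-0.1,0.0,2.13,0.05,0.26]
0 [0.1,-0.1,0.0,4.13,0.05,0.27]
30 [0.1,-0.1,0.0,7.13,0.05,0.27]
```

```bash
python3 -m inch '[[0,0,0,0.8,0,0.25,0.8],[0,0,0,1.6,0,0.25,0.8],[0,0,0,2.4,0,0.25,0.8],[0,0,0,3.2,0,0.25,0.8],[0,0,0,3.8,0,0.25,0.8]]'; python3 -m inch '[[0,0,0,1,0,0,0.8],[0,0,0,2,0,0,0.8],[0,0,0,3.2,0,0,0.8],[0,0,0,3.2,0,0,0.8]]'; python3 - <<'E'
from h import *
st(); path([35,45,65,85,105,125,145,165],.1445)
E
```

```text
clock: 27.48
ee_pos: [0.4867, -0.0235, 0.1438]
eef_rot: [0.913, 0.408, 0.001, -0.0]
ft_force: [-0.0, 0.1, -2.1]
grip_width: 0.274
clock: 27.82
ee_pos: [0.5093, 0.0021, 0.1438]
eef_rot: [0.913, 0.409, 0.002, -0.001]
ft_force: [0.5, 0.2, -2.5]
grip_width: 0.276
27.82 [0.5093 0.0021 0.1438] yaw 48.2 F [ 0.5  0.2 -2.5] g 25.6 j7 -1.06
35 [0.0,-0.2,0.2,0.30,0.23,-0.07]
45 [0.0,-0.2,0.2,1.30,0.23,-0.06]
65 [0.0,-0.2,-1.6,3.30,0.22,-0.05]
85 [0.0,-0.2,-6.2,5.29,0.08,-0.05]
105 [0.1,-0.2,-10.8,7.27,-0.21,-0.04]
125 [0.1,-0.2,-15.3,9.22,-0.66,-0.03]
145 [0.1,-0.2,-19.9,11.12,-1.27,-0.02]
165 [0.1,-0.2,-24.5,12.97,-2.02,-0.01]
```

```bash
python3 -m inch '[[0,0,0,1.3,0.2,-0.1,0.8],[0,0,-1.6,3.3,0.2,-0.1,0.8],[0,0,-6.2,5.3,0.1,-0.1,0.8],[0,0,-10.8,7.25,-0.2,-0.1,0.8],[0,0,-15.4,9.2,-0.65,-0.1,0.8],[0,0,-19.9,11.1,-1.25,-0.1,0.8],[0,0,-24.5,12.95,-2,-0.1,0.8],[0,0,-24.5,12.95,-2,-0.1,0.8]]'; python3 - <<'E'
from h import *
st(); path([165,185,205,225,235],.1445)
E
```

```text
clock: 28.48
ee_pos: [0.5796, 0.1143, 0.1446]
eef_rot: [0.804, 0.595, 0.003, -0.002]
ft_force: [0.9, 2.1, -1.6]
grip_width: 0.277
28.48 [0.5796 0.1143 0.1446] yaw 73.0 F [ 0.9  2.1 -1.6] g 25.8 j7 -0.87
165 [0.0,-0.4,0.2,-0.16,0.14,0.01]
185 [0.0,-0.4,-4.3,1.84,0.07,0.03]
205 [0.1,-0.4,-8.9,3.82,-0.16,0.04]
225 [0.1,-0.4,-13.5,5.78,-0.55,0.05]
235 [0.1,-0.4,-15.8,6.75,-0.80,0.06]
```

```bash
python3 -m inch '[[0,0,-4.3,1.95,0,0,0.8],[0,0,-8.9,3.95,-0.2,0,0.8],[0,0,-13.5,5.9,-0.55,0,0.8],[0,0,-15.2,6.6,-0.75,0,0.8],[0,0,-15.2,6.6,-0.75,0,0.8],[0,0,-15.2,6.6,-0.75,0,0.8]]'; python3 -m inch '[[0,0,0,0,0,0,0.4],[0,0,0,0,0,0,0.4],[0,0,0,0,0,0,0.4],[0,0,0,0,0,-3,0.4],[0,0,0,0,0,-7,0.4],[0,0,0,0,0,-11,0.4],[0,0,0,0,0,-11,0.4]]' ; python3 - <<'E'
from h import *
st(); C=cam('wrist'); p,d=robot.camera('wrist'); cv2.imwrite('pics/w9.png',p[...,::-1]); lugs(C,d,[rail(s)[0] for s in (235,291,352)],r=.03,z=(.155,.175)); print(rail(235),rail(291))
plan([.514,-.1425,.22],59.5)
E
```

```text
clock: 28.98
ee_pos: [0.5908, 0.1724, 0.1442]
eef_rot: [0.722, 0.692, -0.001, 0.0]
ft_force: [0.2, -1.1, -2.6]
grip_width: 0.273
clock: 29.57
ee_pos: [0.5951, 0.176, 0.2638]
eef_rot: [0.721, 0.692, 0.008, 0.003]
ft_force: [-0.3, 0.7, -0.0]
grip_width: 0.599
29.57 [0.5951 0.176  0.2638] yaw 87.7 F [-0.3  0.7 -0. ] g 55.7 j7 -0.67
lug [590.2 174.8] size [16.3 26. ] carrier y yaw 87.4 zmax 0.1644 688
lug [585.3 237.8] size [26.1 16. ] carrier y yaw -78.9 zmax 0.1645 722
lug [566.4 294.1] size [26.  16.4] carrier y yaw -63.7 zmax 0.1644 927
(array([0.59174468, 0.18124082]), np.float64(88.7945950133146)) (array([0.58666847, 0.23689278]), np.float64(101.62884962424505))
rot [ 0.5 -0.4 28.2] shift [-32.06  -6.71   3.8 ] n>= 8.0
```

View pics/w9.png

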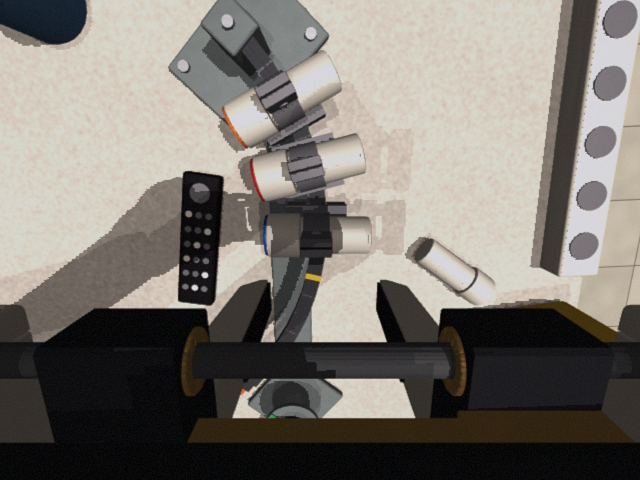

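All three lugs are on the rail past the yellow band (315,277), horns on the inside. The last foot's trailing edge is about 26 mm past the band. Now the collar.

```bash
python3 -m inch '[[0,0,42,-30,-6,1,0.6],[0,0,42,-30,-6,1,0.6],[0,0,42,-30,-6,1,0.6],[0,0,42,-30,-6,1,0.6],[0,0,42,-30,-6,1,0.6],[0,0,42,-30,-6,1,0.6],[0,0,42,-30,-6,1,0.6],[0,0,42,-30,-6,1,0.6]]'|head -2; python3 -m inch '[[0,0,0,0,0,0,0.6],[0,0,0,0,0,0,0.6],[0,0,0,0,0,0,0.6]]' |head -2;  python3 - <<'E'
from h import *
st(); C=cam('wrist'); p,d=robot.camera('wrist'); P,u,v=cloud(C,d)
Q=P[(P[:,2]>.128)&(P[:,2]<.136)&(np.hypot(P[:,0]-.515,P[:,1]+.146)<.025)]
if len(Q): q=Q.mean(0)[:2]-[.5466,-.0952]; print('pin',len(Q),Q.mean(0),np.degrees(np.arctan2(q[1],q[0]))%360)
plan([.5145,-.1447,.16],45)
E
```

```text
clock: 30.28
ee_pos: [0.5162, -0.1326, 0.2432]
clock: 30.53
ee_pos: [0.5196, -0.1218, 0.2443]
30.53 [ 0.5196 -0.1218  0.2443] yaw 45.9 F [0.1 0.3 0.6] g 36.9 j7 -0.78
pin 310 [ 0.51438304 -0.14465046  0.13188392] 236.915772859598
rot [-0.1 -0.1  1. ] shift [-2.06  1.26  8.44] n>= 3.0
```

```bash
python3 -m inch '[[0,0,0,-2.1,1.3,4,0.6],[0,0,0,-2.1,1.3,7.5,0.6],[0,0,0,-2.1,1.3,7.5,0.6],[0,0,0,-2.1,1.3,7.5,0.6],[0,0,0,-2.1,1.3,7.5,0.6],[0,0,0,-2.1,1.3,7.5,0.6]]'|head -2; python3 - <<'E'
from h import *
st(); plan([.5145,-.1447,.105],45.5)
E
```

```text
clock: 31.08
ee_pos: [0.5163, -0.1463, 0.1719]
31.08 [ 0.5163 -0.1463  0.1719] yaw 45.9 F [0.4 0.1 0.4] g 37.2 j7 -0.78
rot [ 0.2 -0.2  0.4] shift [-0.04 -0.26  6.68] n>= 2.0
```

```bash
python3 -m inch '[[0,0,0,0,-0.2,3,0.6],[0,0,0,0,-0.2,6.6,0.6],[0,0,0,0,-0.2,6.6,0.6],[0,0,0,0,-0.2,6.6,0.6],[0,0,0,0,-0.2,6.6,0.85],[0,0,0,0,-0.2,6.6,0.85],[0,0,0,0,-0.2,6.6,0.85],[0,0,0,0,-0.2,6.6,0.85]]' 10; python3 - <<'E'
from h import *
st(); c=np.array([.5466,-.0952]); y0=yaw()
for i,a in enumerate((227,217,207,197,187,177,167,157)):
    r,d=plan([*(c+.06*np.array([np.cos(A(a)),np.sin(A(a))])),.105],y0-7*(i+1),False); print(a,np.round(r,1),np.round(d,2))
E
```

```text
clock: 31.75
ee_pos: [0.5133, -0.1462, 0.105]
eef_rot: [0.921, 0.389, 0.001, 0.0]
ft_force: [-1.4, 1.5, 1.6]
grip_width: 0.176
31.75 [ 0.5133 -0.1462  0.105 ] yaw 45.7 F [-1.4  1.5  1.6] g 16.4 j7 -0.84
227 [ 0.1 -0.1  7. ] [-0.02 -1.05  0.  ]
217 [ 0.1 -0.1 14. ] [ 0.05 -2.09 -0.  ]
207 [ 0.1 -0.1 21. ] [ 0.3  -3.11 -0.  ]
197 [ 0.1 -0.1 28. ] [ 0.72 -4.06 -0.  ]
187 [ 0.1 -0.1 35. ] [ 1.3  -4.93 -0.  ]
177 [ 0.1 -0.1 42. ] [ 2.02 -5.69 -0.  ]
167 [ 0.  -0.1 49. ] [ 2.86 -6.31 -0.  ]
157 [ 0.  -0.1 56. ] [ 3.8  -6.77 -0.  ]
```

```bash
python3 -m inch '[[0,0,7,0,-1.05,0,0.85],[0,0,14,0.05,-2.1,0,0.85],[0,0,21,0.3,-3.1,0,0.85],[0,0,28,0.7,-4.05,0,0.85],[0,0,35,1.3,-4.95,0,0.85],[0,0,42,2,-5.7,0,0.85],[0,0,49,2.85,-6.3,0,0.85],[0,0,49,2.85,-6.3,0,0.85]]'; python3 - <<'E'
from h import *
st(); c=np.array([.5466,-.0952]); y0=yaw(); p=robot.get_obs()['ee_pos'][:2]-c; print(np.degrees(np.arctan2(p[1],p[0]))%360,np.hypot(*p))
for i,a in enumerate((167,157,147,137.4,130)):
    r,d=plan([*(c+.06*np.array([np.cos(A(a)),np.sin(A(a))])),.105],y0-7*i,False); print(a,np.round(r,1),np.round(d,2))
E
```

```text
clock: 32.42
ee_pos: [0.4857, -0.0813, 0.1045]
eef_rot: [1.0, -0.029, -0.002, 0.0]
ft_force: [-4.4, 0.2, 6.8]
grip_width: 0.171
32.42 [ 0.4857 -0.0813  0.1045] yaw -3.4 F [-4.4  0.2  6.8] g 15.9 j7 -1.6
167.16996768938114 0.06241671603380126
167 [0.  0.2 0. ] [ 0.24  0.02 -0.05]
157 [0.1 0.2 7. ] [ 0.51 -0.99 -0.05]
147 [ 0.1  0.2 14. ] [ 0.94 -1.94 -0.05]
137.4 [ 0.1  0.2 21. ] [ 1.51 -2.77 -0.06]
130 [ 0.1  0.2 28. ] [ 2.04 -3.34 -0.06]
```

```bash
python3 -m inch '[[0,0,7,0.3,-1,0,0.85],[0,0,14,0.75,-1.95,0,0.85],[0,0,21,1.3,-2.75,0,0.85],[0,0,21,1.3,-2.75,0,0.85],[0,0,21,1.3,-2.75,0,0.85]]'; python3 -c "
from h import *
st(); p=robot.get_obs()['ee_pos'][:2]-[.5466,-.0952]; print(np.degrees(np.arctan2(p[1],p[0]))%360,np.hypot(*p))"; python3 -m inch '[[0,0,0,0,-0.4,0,0.85],[0,0,0,0,-0.8,0,0.85],[0,0,0,0,-0.8,0,0.85]]';  python3 -c "
from h import *
st(); p=robot.get_obs()['ee_pos'][:2]-[.5466,-.0952]; print(np.degrees(np.arctan2(p[1],p[0]))%360,np.hypot(*p))"
```

```text
clock: 32.83
ee_pos: [0.501, -0.0532, 0.1042]
eef_rot: [0.978, -0.208, -0.001, -0.001]
ft_force: [-2.9, 3.2, 5.5]
grip_width: 0.169
32.83 [ 0.501  -0.0532  0.1042] yaw -24.1 F [-2.9  3.2  5.5] g 15.7 j7 -1.91
137.36048683608178 0.06201243748507947
clock: 33.08
ee_pos: [0.5011, -0.0528, 0.1041]
eef_rot: [0.978, -0.211, -0.003, 0.004]
ft_force: [-8.5, -6.7, 8.4]
grip_width: 0.174
33.08 [ 0.5011 -0.0528  0.1041] yaw -24.3 F [-8.5 -6.7  8.4] g 16.2 j7 -1.93
136.9906281933348 0.062175457430446474
```

```bash
python3 -m inch '[[0,0,0,0,-0.4,0,0.85],[0,0,0,0,-0.4,0,0.85],[0,0,0,0,-0.4,0,0.85]]'; python3 -m inch '[[0,0,0,-0.1,1.1,0,0.75],[0,0,0,-0.1,1.1,0,0.65],[0,0,0,-0.1,1.1,0,0.65],[0,0,0,-0.1,1.1,-4,0.6],[0,0,0,-0.1,1.1,-8,0.6],[0,0,0,-4,1.1,-12,0.6],[0,0,0,-8,1.1,-14,0.6],[0,0,0,-8,1.1,-14,0.6]]' 10;  python3 - <<'E'
from h import *
st(); C=cam('wrist'); p,d=robot.camera('wrist'); P,u,v=cloud(C,d); cv2.imwrite('pics/w10.png',p[...,::-1])
Q=P[(P[:,2]>.127)&(P[:,2]<.137)&(np.hypot(P[:,0]-.502,P[:,1]+.055)<.02)]
if len(Q): q=Q.mean(0)[:2]-[.5466,-.0952]; print('pin',len(Q),Q.mean(0),np.degrees(np.arctan2(q[1],q[0]))%360)
E
```

```text
clock: 33.33
ee_pos: [0.5011, -0.0527, 0.104]
eef_rot: [0.977, -0.212, -0.004, 0.006]
ft_force: [-9.6, -12.7, 9.8]
grip_width: 0.171
clock: 34.0
ee_pos: [0.4286, -0.0189, 0.2466]
eef_rot: [0.978, -0.208, 0.002, -0.001]
ft_force: [0.2, -0.2, -1.2]
grip_width: 0.394
34.0 [ 0.4286 -0.0189  0.2466] yaw -24.0 F [ 0.2 -0.2 -1.2] g 36.7 j7 -1.99
pin 372 [ 0.50041503 -0.05521111  0.13201682] 139.11261025170086
```

View pics/w10.png

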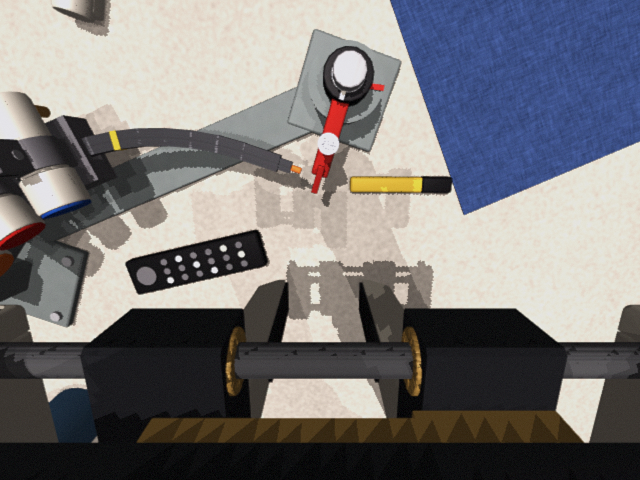

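The keeper stands across the tip (310,175), but the pin now measures 139.1° against about 137° at the stop. Backing off before the fingers opened probably pulled it about 2° back. I'll push it home again and open before retreating.

```bash
python3 -m inch '[[0,0,0,4,0,0,0.6],[0,0,0,7.8,0,0,0.6],[0,0,0,7.8,0,3,0.6],[0,0,0,7.8,0,6,0.6],[0,0,0,7.8,0,7.5,0.6],[0,0,0,7.8,0,7.5,0.6],[0,0,0,7.8,0,7.5,0.6]]' 10|head -2; python3 -c "
from h import *
st(); plan([.5010,-.0552,.105],-24)"
```

```text
clock: 34.63
ee_pos: [0.5011, -0.053, 0.1679]
34.63 [ 0.5011 -0.053   0.1679] yaw -24.2 F [-0.2  0.1  0.2] g 37.1 j7 -1.92
rot [-0.   0.1 -0.2] shift [0.09 0.21 6.29] n>= 2.0
```

```bash
python3 -m inch '[[0,0,0,0.1,0.2,3,0.6],[0,0,0,0.1,0.2,6.2,0.6],[0,0,0,0.1,0.2,6.2,0.6],[0,0,0,0.1,0.2,6.2,0.6],[0,0,0,0.1,0.2,6.2,0.85],[0,0,0,0.1,0.2,6.2,0.85],[0,0,0,0.1,0.2,6.2,0.85],[0,0,0,0.1,0.2,6.2,0.85]]' 10; python3 -m inch '[[0,0,0,0,-0.5,0,0.85],[0,0,0,0,-1,0,0.85],[0,0,0,0,-1.2,0,0.85],[0,0,0,0,-1.2,0,0.85]]'; python3 -m inch '[[0,0,0,0,0,0,0.6],[0,0,0,0,0,0,0.6],[0,0,0,0,0,0,0.6],[0,0,0,0,0.9,0,0.6],[0,0,0,0,0.9,0,0.6],[0,0,0,0,0.9,0,0.6],[0,0,0,0,0.9,-4,0.6],[0,0,0,0,0.9,-8,0.6]]'; python3 -m inch '[[0,0,0,-3.5,0,-3,0.6],[0,0,0,-7.5,0,-6,0.6],[0,0,0,-7.5,0,-6,0.6],[0,0,0,-7.5,0,-6,0.6]]'; python3 - <<'E'
from h import *
st(); C=cam('wrist'); p,d=robot.camera('wrist'); P,u,v=cloud(C,d); cv2.imwrite('pics/w11.png',p[...,::-1])
Q=P[(P[:,2]>.127)&(P[:,2]<.137)&(np.hypot(P[:,0]-.502,P[:,1]+.055)<.02)]
if len(Q): q=Q.mean(0)[:2]-[.5466,-.0952]; print('pin',len(Q),Q.mean(0),np.degrees(np.arctan2(q[1],q[0]))%360)
Q=P[(P[:,2]>.11)&(P[:,2]<.122)&(np.hypot(P[:,0]-.5466,P[:,1]+.0952)<.02)]; print('post',len(Q),Q.mean(0) if len(Q) else 0, np.ptp(Q,0))
E
```

```text
clock: 35.3
ee_pos: [0.5018, -0.0556, 0.108]
eef_rot: [0.978, -0.21, 0.002, -0.0]
ft_force: [0.5, 2.3, 1.8]
grip_width: 0.176
clock: 35.63
ee_pos: [0.503, -0.0536, 0.1077]
eef_rot: [0.977, -0.213, -0.001, 0.006]
ft_force: [-5.8, -12.9, 10.7]
grip_width: 0.17
clock: 36.3
ee_pos: [0.5, -0.0521, 0.1852]
eef_rot: [0.978, -0.209, -0.004, 0.0]
ft_force: [0.8, -0.1, 0.3]
grip_width: 0.398
clock: 36.63
ee_pos: [0.4327, -0.0206, 0.2485]
eef_rot: [0.978, -0.208, 0.002, -0.001]
ft_force: [0.2, 0.1, 0.3]
grip_width: 0.398
36.63 [ 0.4327 -0.0206  0.2485] yaw -24.0 F [0.2 0.1 0.3] g 37.0 j7 -1.99
pin 367 [ 0.50151345 -0.05394863  0.13204582] 137.54344079431186
post 1015 [ 0.54536989 -0.09407654  0.11579938] [0.02717514 0.02747    0.00820761]
```

```bash
python3 - <<'E'
from h import *
p,d=robot.camera('top'); cv2.imwrite('pics/top9.png',cv2.resize(p[120:330,100:480,::-1],None,fx=2,fy=2))
C=cam('top'); lugs(C,d,[rail(s)[0] for s in (229,289,351)],r=.028,z=(.15,.18))
E
```

```text
lug [590.2 173.3] size [15.5 25.6] carrier y yaw 83.7 zmax 0.1622 55
lug [585.7 236.1] size [26.8 16.4] carrier y yaw -76.8 zmax 0.1651 57
lug [565.7 293.1] size [26.6 17.2] carrier y yaw -69.4 zmax 0.1634 56
```

View pics/top9.png

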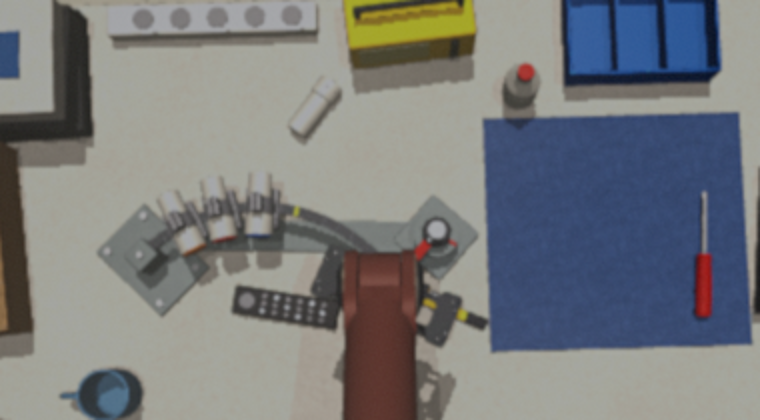

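The top view shows three carriers left of the yellow band (295,210), horns on the inside, an empty mat and the other objects undisturbed. I'm handing in.

```bash
python3 -c "
from plant import robot
print(robot.sign_off())"
```

```text
the job is handed in; nothing more can be done
None
```

The job is done and handed in at about 37 s on the robot's clock; `sign_off` gives no verdict.

- **Carriers:** Only three were there (orange lnb3, red lnb4, blue lnb2). With the collar turned open to its stop, I threaded all three on with their horns to the inside of the bend. I slid each one past the yellow band. By my measurement the rearmost foot ends about 26 mm beyond the band, and the top camera agrees to within about 2 mm.
- **Collar:** Locked again. My first release seems to have dragged it about 2° back off the stop (139.1° measured). I pushed it home until the force rose to about 14 N with little further movement, and opened the fingers before retreating. The pin then read 137.5°. I expected about 137° from the open stop and the 1.75 rad travel, which is within what the camera can tell. The keeper stood across the rail's end in the picture taken before that last push, and I did not view one after it.
- **Other things on the bench:** In the final top picture the mat is empty of carriers. Everything else looks undisturbed, though the arm partly covers the marker in that view.

On the first opening turn the pin slid to the edge of the pads (about 20 N at most), so I re-gripped it. The highest wrist force I read was about 26 N.

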